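# Set a circuit board up on support posts for inspection

## Task

Set the circuit board up for inspection: stand the four tall posts (orange caps) upright on the steel base plate, one inside each white ring, and then lay the board, components up, on the four posts, centred over the plate and squared up with it, long side along long side (either end may face either way). Set the board down without dropping it, and leave the two short blue-capped posts, the solder reel and the bottle where they stand.

Things in the scene. Friction and masses are not known exactly. Their poses are not given: they have to be found in the camera images.
- tall_post1: support post to be used: upright cylinder, 20 mm diameter, 40 mm tall, about 90 g, bare metal with an ORANGE rubber cap (the four orange-capped posts are alike and interchangeable). Origin: centre of its underside; z up along its axis.
- tall_post2: support post to be used: upright cylinder, 20 mm diameter, 40 mm tall, about 90 g, bare metal with an ORANGE rubber cap (the four orange-capped posts are alike and interchangeable). Origin: centre of its underside; z up along its axis.
- tall_post3: support post to be used: upright cylinder, 20 mm diameter, 40 mm tall, about 90 g, bare metal with an ORANGE rubber cap (the four orange-capped posts are alike and interchangeable). Origin: centre of its underside; z up along its axis.
- tall_post4: support post to be used: upright cylinder, 20 mm diameter, 40 mm tall, about 90 g, bare metal with an ORANGE rubber cap (the four orange-capped posts are alike and interchangeable). Origin: centre of its underside; z up along its axis.
- short_post1: short support post, NOT to be used: upright cylinder, 20 mm diameter, only 20 mm tall, with a BLUE cap. Origin: centre of its underside; z up.
- short_post2: short support post, NOT to be used: upright cylinder, 20 mm diameter, only 20 mm tall, with a BLUE cap. Origin: centre of its underside; z up.
- board: green circuit board lying component side up on the bench, 160 (its x) by 100 (y) by 2.4 mm, about 300 g, balanced near its centre. In its middle a black finned heat sink, 60 (x) by 36 mm (y), top 34 mm above the underside, firm enough to lift by, gripped across the 36 mm; beside it the board is clear for 25 mm each way along x. Other parts up to 28 mm high. Origin: centre of underside; z up.
- plate: dark steel base plate fixed to the bench, 220 (its x) by 150 (y) by 8 mm, with a fine scribed grid and four white painted rings, 36 mm inside diameter, flush with its top, centred at x = +-68, y = +-38 mm in its axes: under the corners of a board laid centred, long side along long side. Origin: centre of the underside; z up, top face at 8 mm.
- reel: bystander: reel of solder wire standing on its flange, 60 mm diameter, 45 mm tall, blue flanges. Origin: centre of its underside.
- bottle: bystander: small amber dropper bottle with a white cap, 38 mm diameter, 78 mm tall. Origin: centre of its underside.
There are look-alikes about, which are no part of the job. Leave any turquoise or yellow look-alike of the tall_post2 alone. There is more than one size of the board; the one meant has the size given above.

How it is judged:
By the outcome, as a careful person would: the job done as asked, in the order asked, and still so for the second after the job is handed in, with the robot touching nothing.
It also fails if it takes over 125 s, if anything falls off the work surface, if the arm or the gripper's body presses on something with over 40 N, if the wrist force passes 120 N, or if a joint passes its speed limit or range.

## Robot

A 6-joint arm with a two-finger parallel gripper is mounted at the origin on the work surface. World frame = base frame: x ahead of the robot, y to its left, z up, the work surface at z = 0. Lengths are in m, angles in rad, forces in N, time in s.
With the tool pointing down it reaches from about 0.3 to 1 m from the base axis. Payload 5.1 kg.
Tool frame: the origin (TCP) lies at the very end of the fingers, on their centre line; the grasp point (between the pads) lies 19 mm behind it; z points along the fingers, y is the direction in which the jaws open and shut (so a half turn about z gives the same grasp; the last joint's range is limited). The gripper opens to 95 mm and grips with 3 to 60 N. Pads are 20 mm wide; open, the fingers measure 119 mm over their backs; the gripper's body (75 mm by 180 mm) begins 59 mm behind the grasp point.
Start: joints at [-1.245, 0.124, 1.65, -0, 1.367, -0.083], TCP at [0.258, -0.596, 0.182] pointing down, gripper open.
Joint ranges: [-2.61, 2.61], [-1.02, 2.33], [0.03, 2.71], [-1.35, 4.49], [0.32, 2.68], [-2.91, 2.91]. Speed limits (rad/s): [2.57, 2.57, 3.14, 3.14, 3.14, 3.14].

## Interface

Orientations are given as [roll, pitch, yaw] about the fixed x, y, z axes, in that order (R = Rz(yaw) Ry(pitch) Rx(roll)).
In Python, from rig import * gives the robot as it stands.
- The arm moves only by the tool drive_tool, never from a script. Its argument "increments" is a list of rows, each a list of 7 numbers: the shift along the tool's x, y, z in mm, then the turn, a rotation vector about the tool's x, y, z in degrees, then the opening in per cent of the stroke, from 0 (shut) to 100 (fully open). A call has 1 to 12 rows; each row is the pose to reach, as a shift and turn from the pose measured when the call began, along the tool's axes at that moment; what a row does not reach only later rows make up. A row lasts 1/8 s, in which the tool goes at most 62.5 mm and 10.7 degrees, less where a joint would pass 70% of its speed; a pose out of reach is approached as far as the arm can. A call with a gripper value outside its range is refused whole. The fingers move at their own pace and stop on an object; "newtons" is the grip in N (left out, the last holds). Time passes only in rows, so rows that repeat a pose let the fingers close. It gives the time, the measured TCP pose, the force and the opening at its end, in the units of the state.
- sense(): the state, without advancing time (a new reading comes with each control period).
- capture(name): name is "side" or "top" or "wrist"; returns (picture, depth): 400x640x3 uint8, red, green, blue; 400x640 float32, m along the optical axis (not along the pixel's ray), 0 where there is no reading.
- camera_model(name): a dict with "intrinsics" (3x3 intrinsics, pixels), "dist_coeffs" ([k1, k2, p1, p2, k3] as OpenCV has them; the pictures are not rectified), "R" (3x3) and "t" (3): a world point X has camera coordinates R X + t. Camera axes: x right, y down, z forward; pixel columns grow to the right and rows downward; lengths in m; the calibration is good to about 2 mm. A picture is of the moment at which its call begins: read the wrist's pose just before it. camera_model takes no time and is no camera call; for the wrist camera it gives the pose at the moment of the call.
- finish_job(): hands the job in, once; it reports no verdict.
The state is a dict: "time": time; "qpos": joint angles; "dq": joint speeds; "joint_efforts": joint torques, N m; "eef_pos": TCP position; "eef_rot": TCP orientation; "contact_force": force on the tool from outside, world axes, zero at the start; "ft_torque": the same for the moment, N m; "gripper_width": finger opening in m.
Only numpy, scipy, OpenCV 4.12 (cv2) and the standard library are available. Lean on these libraries where they do the work, as an engineer would, in place of code of your own. Each camera call takes 0.05 s, during which the arm holds its last target.

## Working session

There is one attempt and no reset: what is moved stays moved. The work goes in short steps, Python scripts to look and compute and a tool call to move; the robot and the scene stay as the last step left them, time stands still between calls to the robot, and variables do not carry over. Pictures are saved under pics/ and viewed, and the job is handed in when it is done.

Besides the shell and the picture viewer there is one more tool, called after "Request:" as name(argument=value, ...) on one line, values as JSON. drive_tool: Moves the arm, as the interface text tells. Its arguments: {"type":"object","properties":{"increments":{"type":"array"},"newtons":{"type":"number"}},"required":["increments"]}

```bash
mkdir -p pics; ls; python3 - <<'E'
from rig import *
import cv2,numpy as np
s=sense();print(s)
for n in ["top","side","wrist"]:
    m=camera_model(n);print(n,m)
    p,d=capture(n);np.save(f"pics/{n}_d.npy",d);cv2.imwrite(f"pics/{n}0.png",p[:,:,::-1])
E
```

```text
pics
{'time': 0.0, 'qpos': array([-1.24461319e+00,  1.24490232e-01,  1.65165791e+00, -1.10791669e-05,
        1.36749641e+00, -8.25893948e-02]), 'dq': array([-0.00166462, -0.00071268, -0.00026741, -0.00066205, -0.00091558,
        0.00229154]), 'joint_efforts': array([ 9.69692665e-04, -4.17614651e+01, -3.59932137e+01,  7.75729842e-02,
        4.90490289e-02, -1.74261581e-04]), 'eef_pos': array([ 0.25811432, -0.59578755,  0.18100625]), 'eef_rot': array([-3.13954685e+00, -1.58463459e-04,  4.08774620e-01]), 'contact_force': array([-0.12500805,  0.227121  ,  0.8909027 ]), 'ft_torque': array([-0.05757913,  0.0595579 , -0.03760495]), 'gripper_width': 0.09489794905621897}
top {'intrinsics': array([[406.29880741,   0.        , 316.99538905],
       [  0.        , 406.29880741, 191.23832631],
       [  0.        ,   0.        ,   1.        ]]), 'dist_coeffs': array([0.00896624, 0.        , 0.        , 0.        , 0.        ]), 'R': array([[-0.02577812, -0.99966167,  0.00346886],
       [-0.98574041,  0.02484162, -0.16642937],
       [ 0.16628689, -0.00770963, -0.98604728]]), 't': array([0.079
[... 302 characters left out ...]
array([[-0.91664026, -0.39965742,  0.00667616],
       [-0.20766751,  0.46189477, -0.86228036],
       [ 0.34153306, -0.79178732, -0.50638721]]), 't': array([0.52174309, 0.13370655, 0.82457042])}
wrist {'intrinsics': array([[322.51150847,   0.        , 317.11904455],
       [  0.        , 322.51150847, 204.40394278],
       [  0.        ,   0.        ,   1.        ]]), 'dist_coeffs': array([-0.04814721,  0.        ,  0.        ,  0.        ,  0.        ]), 'R': array([[ 3.97642565e-01, -9.17540059e-01, -7.94216195e-04],
       [-8.84177952e-01, -3.83415135e-01,  2.66874845e-01],
       [-2.45172875e-01, -1.05418570e-01, -9.63730868e-01]]), 't': array([-0.65041401, -0.02984427,  0.38828574])}
```

View pics/top0.png

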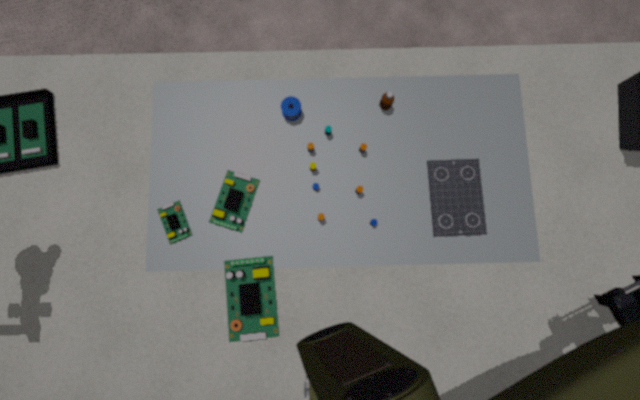

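View pics/side0.png

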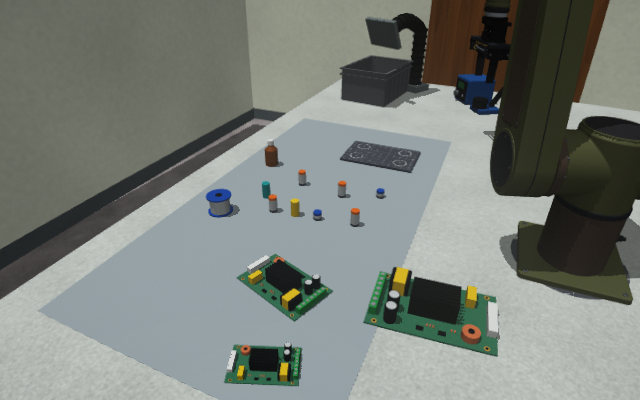

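View pics/wrist0.png

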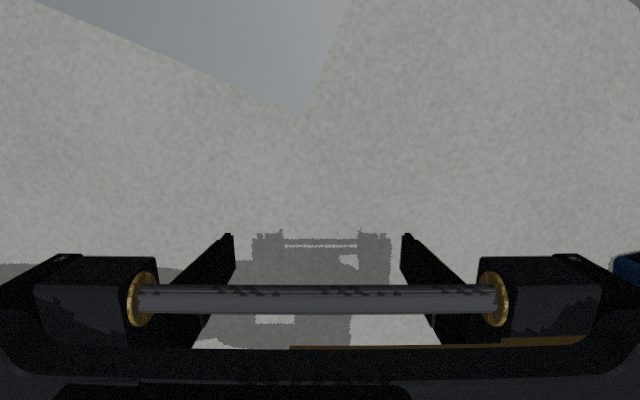

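The top view shows:
- **Orange caps:** (310,147), (363,148), (360,190), (321,217).
- **Look-alikes:** turquoise (328,130) and yellow (313,167).
- **Blue short posts:** (316,187), (374,223).
- **Boards:** three on the surface at (235,201), (175,222) and (252,298).
- **Plate:** (457,198).

Next I'll measure positions and board sizes.

```bash
cat > h.py <<'E'
import cv2,numpy as np
def ray_plane(m,px,z):
    px=np.atleast_2d(np.asarray(px,float))
    u=cv2.undistortPoints(px[:,None],m["intrinsics"],m["dist_coeffs"])[:,0]
    d=np.c_[u,np.ones(len(u))]@m["R"]; c=-m["R"].T@m["t"]
    z=np.broadcast_to(z,len(px))
    return c+d*((z-c[2])/d[:,2])[:,None]
def proj(m,X):
    return cv2.projectPoints(np.atleast_2d(np.asarray(X,float)),cv2.Rodrigues(m["R"])[0],m["t"],m["intrinsics"],m["dist_coeffs"])[0][:,0]
def depthpts(m,d,mask):
    v,u=np.nonzero(mask&(d>0)); px=np.c_[u,v].astype(float)
    n=cv2.undistortPoints(px[:,None],m["intrinsics"],m["dist_coeffs"])[:,0]
    return (np.c_[n,np.ones(len(n))]*d[v,u][:,None]-m["t"])@m["R"]
def hsv(p): return cv2.cvtColor(p,cv2.COLOR_RGB2HSV)
def blobs(mask,amin=8):
    n,l,s,c=cv2.connectedComponentsWithStats(mask.astype(np.uint8))
    return [(c[i],s[i,4],l==i) for i in range(1,n) if s[i,4]>=amin]
RNG=dict(orange=((5,150,120),(16,255,255)),blue=((105,130,60),(125,255,255)),yellow=((20,150,90),(32,255,255)),turq=((82,120,60),(98,255,255)),green=((50,80,40),(82,255,255)))
E
python3 - <<'E'
from rig import *
from h import *
for n in ["top","side"]:
    p=cv2.imread(f"pics/{n}0.png")[:,:,::-1].copy();d=np.load(f"pics/{n}_d.npy");m=camera_model(n);H=hsv(p)
    for k,(a,b) in RNG.items():
        if k=="green":continue
        for c,A,M in blobs(cv2.inRange(H,a,b)>0,6):
            z={"orange":.04,"blue":.02}.get(k,.04)
            P=depthpts(m,d,M)
            print(n,k,c.round(1),A,"plane",ray_plane(m,c,z)[0].round(4),"depth med",np.median(P,0).round(4) if len(P) else None, "zmax",P[:,2].max().round(3) if len(P) else None)
    if n=="top":
        M=cv2.inRange(H,*RNG["green"]);M=cv2.morphologyEx(M,cv2.MORPH_CLOSE,np.ones((9,9)))
        for c,A,B in blobs(M>0,200):
            px=np.argwhere(B)[:,::-1].astype(float);w=ray_plane(m,px,.0024)[:,:2].astype(np.float32)
            print("board",c.round(),A,cv2.minAreaRect(w*1000))
E
```

```text
top orange [362.2 145.4] 8 plane [ 0.6564 -0.0651  0.04  ] depth med [ 0.6575 -0.0629  0.0406] zmax 0.044
top orange [236.1 324.8] 65 plane [0.178  0.2876 0.04  ] depth med [0.1741 0.2916 0.0162] zmax 0.021
top blue [291.  107.6] 332 plane [0.7813 0.1357 0.02  ] depth med [0.7714 0.1345 0.044 ] zmax 0.05
top blue [315.4 186.3] 25 plane [0.5457 0.0703 0.02  ] depth med [0.5462 0.0713 0.0197] zmax 0.023
top blue [373.4 222.3] 27 plane [ 0.4398 -0.0889  0.02  ] depth med [ 0.4405 -0.0887  0.0198] zmax 0.022
top yellow [312.6 165.5] 25 plane [0.6016 0.0768 0.04  ] depth med [0.603  0.0758 0.0386] zmax 0.041
top yellow [229.  181.6] 39 plane [0.5615 0.3104 0.04  ] depth med [0.5654 0.3155 0.0173] zmax 0.024
top yellow [218.5 212.9] 72 plane [0.4745 0.3382 0.04  ] depth med [0.4763 0.342  0.0244] zmax 0.03
top yellow [162.9 214.1] 18 plane [0.4753 0.4903 0.04  ] depth med [0.4789 0.501  0.0107] zmax 0.015
top yellow [170.7 234.2] 33 plane [0.4195 0.4671 0.04  ] depth med [0.4219 0.476  0.0156] zmax 0.02
top yellow [260.5 272.5] 141 plane [0.3111 0.2235 0.04  ] depth med [0.3113 0.2255 0.03
[... 2274 characters left out ...]
.8 279.5] 303 plane [0.3086 0.2479 0.04  ] depth med [0.3106 0.2387 0.0317] zmax 0.035
side yellow [254.7 276.4] 129 plane [0.549  0.3456 0.04  ] depth med [0.5656 0.3209 0.0154] zmax 0.019
side yellow [470.7 296.7] 211 plane [0.1863 0.2417 0.04  ] depth med [0.1848 0.2225 0.0228] zmax 0.026
side yellow [288.8 296.9] 175 plane [0.4696 0.3658 0.04  ] depth med [0.4791 0.3505 0.0232] zmax 0.026
side yellow [283.4 371.4] 137 plane [0.41   0.4971 0.04  ] depth med [0.4197 0.4823 0.0157] zmax 0.018
side yellow [240.1 372.4] 77 plane [0.4638 0.5233 0.04  ] depth med [0.4786 0.5083 0.0112] zmax 0.015
side turq [265.3 188.8] 99 plane [0.6939 0.0609 0.04  ] depth med [0.7075 0.0401 0.0267] zmax 0.042
```

```bash
python3 - <<'E'
import cv2
p=cv2.imread("pics/top0.png")
cv2.imwrite("pics/crop1.png",cv2.resize(p[60:350,140:540],(800,580),interpolation=cv2.INTER_CUBIC))
p=cv2.imread("pics/side0.png")
cv2.imwrite("pics/crop2.png",cv2.resize(p[130:240,190:450],(780,330),interpolation=cv2.INTER_CUBIC))
E
```

```text
(no output)
```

View pics/crop1.png

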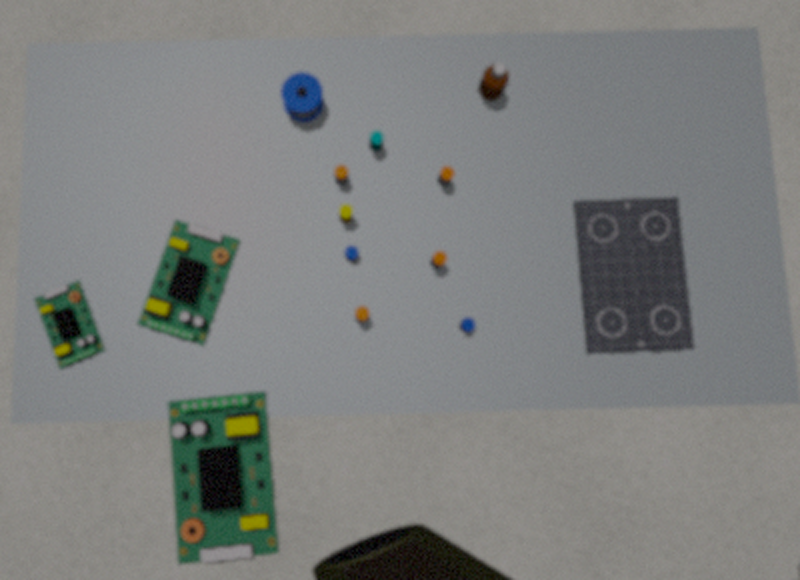

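View pics/crop2.png

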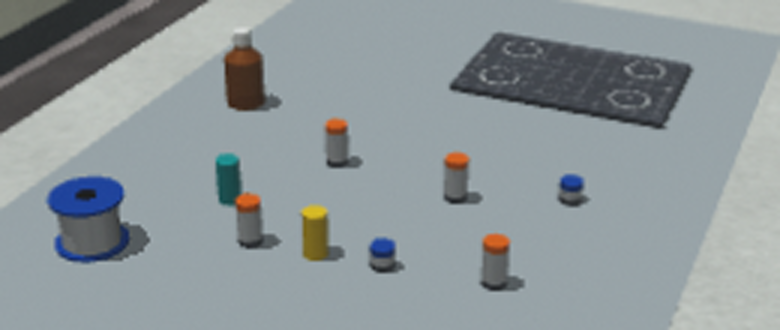

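The board to use is the one at px (234,202): it measures about 155x95 mm. The other two are about 104x63 at (175,222) and 213x131 at (251,297), so both are the wrong size. The orange caps are also clear against the turquoise and yellow look-alikes and the low blue-capped posts. Next, the plate pose and refined cap positions.

```bash
cat >> h.py <<'E'
def rigid(src,dst):
    a=src-src.mean(0);b=dst-dst.mean(0)
    th=np.arctan2((a[:,0]*b[:,1]-a[:,1]*b[:,0]).sum(),(a*b).sum())
    R=np.array([[np.cos(th),-np.sin(th)],[np.sin(th),np.cos(th)]])
    t=dst.mean(0)-R@src.mean(0);return th,t,np.linalg.norm((src@R.T+t)-dst,axis=1)
E
python3 - <<'E'
from rig import *
from h import *
for n,box in [("top",(425,155,492,240)),("side",(338,138,424,172))]:
    p=cv2.imread(f"pics/{n}0.png")[:,:,::-1].copy();m=camera_model(n);H=hsv(p);d=np.load(f"pics/{n}_d.npy")
    x0,y0,x1,y1=box
    g=cv2.cvtColor(p,cv2.COLOR_RGB2GRAY)
    sub=g[y0:y1,x0:x1]
    dark=np.zeros(g.shape,bool);dark[y0:y1,x0:x1]=sub<125
    dk=cv2.morphologyEx(dark.astype(np.uint8),cv2.MORPH_CLOSE,np.ones((7,7)))
    B=max(blobs(dk>0,50),key=lambda b:b[1])
    px=np.argwhere(B[2])[:,::-1].astype(float);w=ray_plane(m,px,.008)[:,:2].astype(np.float32)
    print(n,"plate rect",cv2.minAreaRect(w*1000), "depth z",np.median(depthpts(m,d,B[2])[:,2]))
    # orange, wider
    for c,A,M in blobs(cv2.inRange(H,(3,110,100),(18,255,255))>0,6):
        print(n,"or",c.round(1),A,ray_plane(m,c,.04)[0].round(4))
p=cv2.imread("pics/top0.png");cv2.imwrite("pics/pl_top.png",cv2.resize(p[150:245,420:500],None,fx=6,fy=6,interpolation=cv2.INTER_CUBIC))
p=cv2.imread("pics/side0.png");cv2.imwrite("pics/pl_side.png",cv2.resize(p[130:180,330:430],None,fx=8,fy=8,interpolation=cv2.INTER_CUBIC))
E
```

```text
top plate rect ((509.0137939453125, -336.7243347167969), (190.90499877929688, 250.39739990234375), 85.98597717285156) depth z 0.00653115753359999
top or [310.2 145.3] 21 [0.6602 0.082  0.04  ]
top or [363.2 146.4] 30 [ 0.6534 -0.0677  0.04  ]
top or [250.  187.8] 38 [0.5425 0.252  0.04  ]
top or [359.4 188.8] 34 [ 0.5321 -0.0517  0.04  ]
top or [176.9 208. ] 20 [0.4912 0.4526 0.04  ]
top or [320.5 216.7] 30 [0.4569 0.0584 0.04  ]
top or [235.8 324.6] 100 [0.1786 0.2884 0.04  ]
side plate rect ((507.37408447265625, -318.4781494140625), (223.54640197753906, 165.23361206054688), 1.180951476097107) depth z 0.006991524586973935
side or [269.1 148.7] 30 [ 0.808 -0.156  0.04 ]
side or [301.6 171.8] 29 [ 0.6524 -0.059   0.04  ]
side or [341.7 183.2] 37 [ 0.5318 -0.0437  0.04  ]
side or [271.9 197. ] 44 [0.6592 0.089  0.04  ]
side or [354.6 210.7] 48 [0.4586 0.0653 0.04  ]
side or [278.1 258.9] 32 [0.5344 0.2854 0.04  ]
side or [470.3 332.8] 240 [0.1782 0.3229 0.04  ]
side or [454.5 331. ] 6 [0.2015 0.3287 0.04  ]
side or [245.  349.2] 63 [0.4789 0.4872 0.04  ]
```

View pics/pl_top.png

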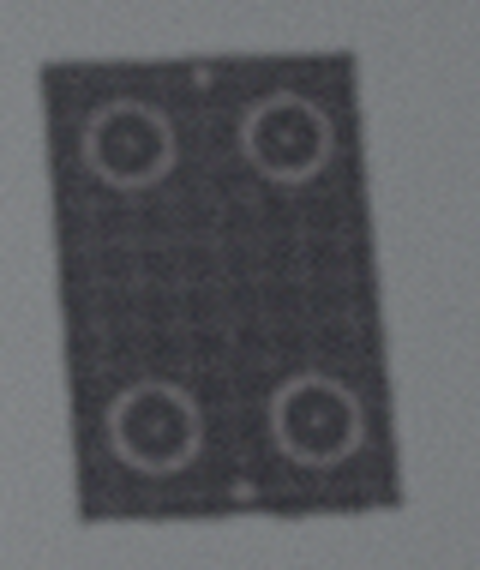

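The 6x plate crop shows the four rings at (130,144), (287,138), (154,427) and (318,421), with the long axis up the image, roughly along world x. I'll fit the plate from these.

```bash
python3 - <<'E'
from rig import *
from h import *
m=camera_model("top")
px=(np.array([[130,144],[287,138],[154,427],[318,421]])+.5)/6-.5+[420,150]
w=ray_plane(m,px,.008);print(w.round(4))
L=np.array([[.068,.038],[.068,-.038],[-.068,.038],[-.068,-.038]])
th,t,r=rigid(L,w[:,:2]);print(np.degrees(th),t,r.round(4))
E
```

```text
[[ 0.576  -0.2925  0.008 ]
 [ 0.577  -0.368   0.008 ]
 [ 0.44   -0.2934  0.008 ]
 [ 0.4409 -0.3706  0.008 ]]
0.7335749560672753 [ 0.50844472 -0.33112182] [0.0003 0.0003 0.0006 0.0006]
```

```bash
cat >> h.py <<'E'
from scipy.spatial.transform import Rotation as Ro
def goto(s,pos,yaw):
    """increment (mm, deg) from state s to world pos with tool down at yaw(rad)"""
    R0=Ro.from_euler('xyz',s["eef_rot"]);R1=Ro.from_euler('xyz',[np.pi,0,yaw])
    return np.r_[R0.inv().apply(np.asarray(pos)-s["eef_pos"])*1000,np.degrees((R0.inv()*R1).as_rotvec())]
E
python3 - <<'E'
from rig import *
from h import *
s=sense();m=camera_model("wrist")
print(-m["R"].T@m["t"]-s["eef_pos"], m["R"][2])
print(goto(s,[.36,-.32,.2],.0128).round(1), goto(s,[.36,-.32,.2],.0128)[:3]/6)
E
```

```text
[0.06930735 0.02860339 0.20057064] [-0.24509131 -0.10565286 -0.96372596]
[ 2.031e+02 -2.127e+02 -1.840e+01 -1.000e-01  0.000e+00  2.270e+01] [ 33.85739126 -35.45655283  -3.06454626]
```

Request:
drive_tool(increments=[[30,-31,-3,0,0,3,100],[68,-71,-6,0,0,8,80],[108,-113,-10,0,0,13,60],[150,-156,-14,0,0,18,47],[190,-198,-18,0,0,22,47],[203,-213,-18,0,0,22.7,47],[203,-213,-18,0,0,22.7,47]], newtons=20)

```text
time: 1.02
eef_pos: [0.3601, -0.3188, 0.1996]
eef_rot: [-3.14, 0.0, 0.015]
contact_force: [0.8, -0.2, -0.3]
gripper_width: 0.0457
```

```bash
python3 - <<'E'
from rig import *
from h import *
m=camera_model("wrist");p,d=capture("wrist");cv2.imwrite("pics/w1.png",p[:,:,::-1]);np.save("pics/w1_d.npy",d)
np.savez("pics/w1_m.npz",**m)
s=sense();print(s["time"],s["eef_pos"],s["eef_rot"])
print(proj(m,[[.5765,-.292,.008],[.5765,-.368,.008],[.44,-.293,.008],[.44,-.37,.008]]))
E
```

```text
1.075 [ 0.35980341 -0.31968491  0.19955907] [-3.14053677e+00  6.30212991e-04  1.40111173e-02]
[[294.42430369 -18.47471363]
 [364.65441355 -17.09713203]
 [295.24939656 111.12548843]
 [360.84671973 112.23620247]]
```

View pics/w1.png

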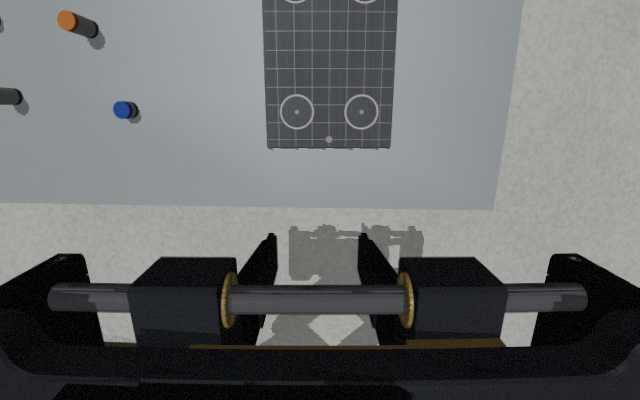

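The wrist view matches the prediction within about 1 px: near rings at (296,111) and (361,112), the plate's near edge at y≈148, an orange cap at (68,20) and a blue cap at (124,109). I'll take one higher look to cover the plate and the posts together.

Request:
drive_tool(increments=[[30,-45,-25,0,0,0,47],[65,-95,-55,0,0,0,47],[90,-135,-80,0,0,0,47],[95,-140,-85,0,0,0,47],[95,-140,-85,0,0,0,47]])

```text
time: 1.7
eef_pos: [0.4529, -0.1794, 0.2843]
eef_rot: [-3.141, 0.001, 0.014]
contact_force: [0.1, 1.1, -0.7]
gripper_width: 0.0449
```

```bash
python3 - <<'E'
from rig import *
from h import *
m=camera_model("wrist");p,d=capture("wrist");cv2.imwrite("pics/w2.png",p[:,:,::-1]);np.save("pics/w2_d.npy",d)
np.savez("pics/w2_m.npz",**m)
s=sense();print(s["time"],s["eef_pos"],s["eef_rot"])
H=hsv(p)
for k in ["orange","blue","yellow","turq"]:
    for c,A,M in blobs(cv2.inRange(H,*RNG[k])>0,30):
        P=depthpts(m,d,M); Q=P[P[:,2]>np.percentile(P[:,2],60)-.003]
        print(k,c.round(1),A,ray_plane(m,c,{"blue":.02}.get(k,.04))[0].round(4),"depth",np.median(Q,0).round(4))
E
```

```text
1.75 [ 0.4522276  -0.1796461   0.28348328] [-3.14026599e+00  2.64886887e-03  1.26292757e-02]
orange [113.7   8.5] 181 [0.6589 0.0801 0.04  ] depth [0.6596 0.0813 0.0379]
orange [222.9 111.1] 148 [ 0.5323 -0.0539  0.04  ] depth [ 0.5325 -0.0534  0.0381]
orange [148.8 165.2] 137 [0.4586 0.0556 0.04  ] depth [0.4584 0.0568 0.0377]
blue [140.2 100.6] 151 [0.5465 0.068  0.02  ] depth [0.5461 0.0691 0.0178]
blue [256.  175.9] 140 [ 0.4413 -0.0914  0.02  ] depth [ 0.4408 -0.0909  0.0179]
```

View pics/w2.png

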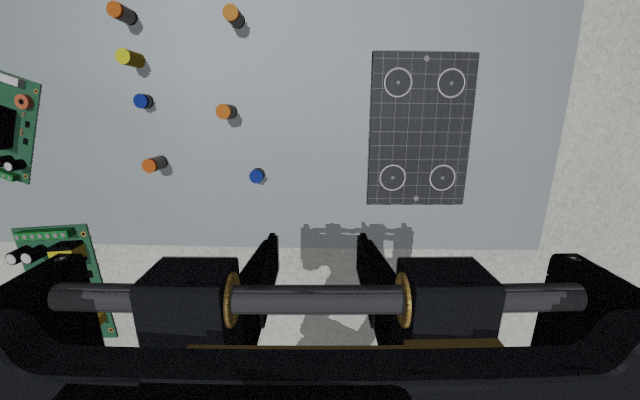

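The wrist view shows the whole plate, with rings at (398,82), (451,82), (392,177) and (442,177). The orange caps are at (115,9), (232,12), (223,111) and (149,165). I'll fit the rings and the missed cap.

```bash
cat >> h.py <<'E'
def rings(p,m,guess):
    g=cv2.GaussianBlur(cv2.cvtColor(p,cv2.COLOR_RGB2GRAY),(3,3),0);out=[]
    for u,v in proj(m,np.c_[guess,np.full(len(guess),.008)]):
        x0,y0=int(u)-26,int(v)-26;sub=g[max(y0,0):y0+52,x0:x0+52];y0=max(y0,0)
        M=(sub>150).astype(np.uint8)
        cs,_=cv2.findContours(M,cv2.RETR_EXTERNAL,cv2.CHAIN_APPROX_NONE)
        best=None
        for c in cs:
            if len(c)<20: continue
            (a,b),r,_=cv2.fitEllipse(c)
            if 8<min(r)/2 and max(r)/2<22 and np.hypot(a+x0-u,b+y0-v)<10: best=(a+x0,b+y0,r)
        out.append(best)
    return out
E
python3 - <<'E'
from rig import *
from h import *
p=cv2.imread("pics/w2.png")[:,:,::-1].copy();d=np.load("pics/w2_d.npy");m=dict(np.load("pics/w2_m.npz"))
H=hsv(p)
for c,A,M in blobs(cv2.inRange(H,(5,130,90),(19,255,255))>0,60):
    print("or",c.round(1),A,ray_plane(m,c,.04)[0].round(4))
L=np.array([[.068,.038],[.068,-.038],[-.068,.038],[-.068,-.038]])
g=np.array([[ 0.576,-0.2925],[ 0.577,-0.368],[ 0.44,-0.2934],[ 0.4409,-0.3706]])
r=rings(p,m,g);print(r)
if all(r):
    w=ray_plane(m,[a[:2] for a in r],.008)[:,:2];print(w.round(4))
    th,t,e=rigid(L,w);print(np.degrees(th),t,e.round(4))
E
```

```text
or [113.8   8.7] 196 [0.6587 0.0799 0.04  ]
or [230.2  12.2] 201 [ 0.6528 -0.0692  0.04  ]
or [223.2 110.9] 169 [ 0.5326 -0.0543  0.04  ]
or [148.8 165.2] 146 [0.4586 0.0556 0.04  ]
[None, None, None, None]
```

```bash
python3 - <<'E'
from rig import *
from h import *
p=cv2.imread("pics/w2.png");m=dict(np.load("pics/w2_m.npz"))
g=cv2.cvtColor(p,cv2.COLOR_BGR2GRAY)
print(g[82,375:425]);
L=np.array([[.068,.038],[.068,-.038],[-.068,.038],[-.068,-.038]])
G=cv2.resize(g,None,fx=4,fy=4,interpolation=cv2.INTER_CUBIC)
C=cv2.HoughCircles(cv2.GaussianBlur(G,(5,5),0)[160:840,1440:1940],cv2.HOUGH_GRADIENT,1,120,param1=100,param2=30,minRadius=45,maxRadius=64)
if C is not None:
    print(C[0].shape);c=(C[0][:,:2]+[1440,160]+.5)/4-.5;print(c,C[0][:,2]/4)
E
```

```text
[ 83  83  82  84  83  84  88 118  83 178 123  80  80  83  86  79  81  83
  85  82  81 103 141 144 138  89  81  81  82  81  81  82  80  77  83 123
 153 131  83  80  80  82  83  82  80  82  82  79  77 100]
(4, 3)
[[391.5  176.5 ]
 [398.    81.25]
 [441.25 177.75]
 [449.5   81.5 ]] [12.1   14.175 12.7   13.875]
```

```bash
cat >> h.py <<'E'
RL=np.array([[.068,.038],[.068,-.038],[-.068,.038],[-.068,-.038]])
def dots(g,px,r=5,th=105):
    out=[]
    for u,v in px:
        a,b=int(round(u)),int(round(v));w=np.clip(g[b-r:b+r+1,a-r:a+r+1].astype(float)-th,0,None)
        y,x=np.mgrid[-r:r+1,-r:r+1];out.append((a+(w*x).sum()/w.sum(),b+(w*y).sum()/w.sum()))
    return np.array(out)
E
python3 - <<'E'
from h import *
p=cv2.imread("pics/w2.png");m=dict(np.load("pics/w2_m.npz"))
g=cv2.cvtColor(p,cv2.COLOR_BGR2GRAY)
c=dots(g,[(398,82),(451,82.5),(392,177),(442,177.5)]);print(c)
w=ray_plane(m,c,.008)[:,:2];print(w.round(4))
th,t,e=rigid(RL,w);print(np.degrees(th),t,e.round(4))
E
```

```text
[[397.86813187  81.98901099]
 [451.1255814   82.78139535]
 [392.18947368 177.28947368]
 [442.07284768 177.41059603]]
[[ 0.5754 -0.2921]
 [ 0.5763 -0.3678]
 [ 0.4398 -0.2938]
 [ 0.4408 -0.3697]]
0.7495491846901612 [ 0.50809863 -0.33082481] [0.0002 0.0003 0.0002 0.0003]
```

Plate fit from the wrist: (0.5081, -0.3308), yaw 0.75°, residuals under 0.3 mm. It agrees with the top view to 0.4 mm. Now the first post, D at about (0.458, 0.057).

```bash
cat > g.py <<'E'
import sys
from rig import *
from h import *
# usage: g.py x y z [x y z ...]  (yaw = plate yaw)
a=list(map(float,sys.argv[1:]));s=sense()
for i in range(0,len(a),3): print(goto(s,a[i:i+3],np.radians(.74)).round(1))
print(s["time"],s["eef_pos"].round(4),s["gripper_width"].round(4))
E
python3 g.py .458 .057 .10 .458 .057 .008
```

```text
[ 9.200e+00 -2.363e+02  1.838e+02 -1.000e-01  2.000e-01 -0.000e+00]
[ 9.500e+00 -2.362e+02  2.758e+02 -1.000e-01  2.000e-01 -0.000e+00]Traceback (most recent call last):
  File "g.py", line 7, in <module>
    print(s["time"],s["eef_pos"].round(4),s["gripper_width"].round(4))
                                          ^^^^^^^^^^^^^^^^^^^^^^^^
AttributeError: 'float' object has no attribute 'round'
```

Request:
drive_tool(increments=[[2,-45,35,0,0,0,47],[4,-95,75,0,0,0,47],[6,-145,115,0,0,0,47],[8,-195,150,0,0,0,47],[9,-230,178,0,0,0,47],[9,-236,184,0,0,0,47],[9,-236,184,0,0,0,47],[9,-236,205,0,0,0,47],[9,-236,235,0,0,0,47],[9,-236,260,0,0,0,47],[9,-236,274,0,0,0,47],[9,-236,275,0,0,0,47]])

```text
time: 3.25
eef_pos: [0.4577, 0.0558, 0.0088]
eef_rot: [-3.14, 0.003, 0.011]
contact_force: [-1.9, 0.3, 0.3]
gripper_width: 0.0448
```

```bash
sed -i 's/s\["gripper_width"\].round(4)/round(s["gripper_width"],4)/' g.py; python3 - <<'E'
from rig import *
from h import *
m=camera_model("wrist");p,d=capture("wrist");cv2.imwrite("pics/w3.png",p[:,:,::-1])
E
python3 g.py .458 .057 .008 .458 .057 .1 .4408 -.3697 .1
```

```text
[-0.2 -1.   1.4 -0.1  0.1 -0.1]
[ -0.4  -1.1 -90.6  -0.1   0.1  -0.1]
[-2.240e+01  4.254e+02 -9.110e+01 -1.000e-01  1.000e-01 -1.000e-01]
3.3 [0.4582 0.056  0.0094] 0.0448
```

View pics/w3.png

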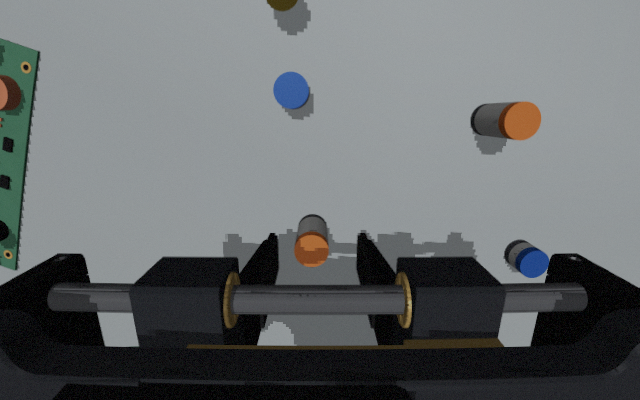

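The orange cap at (311,247) sits between the fingertips at (272,240) and (360,240). Closing now, then lift and carry.

Request:
drive_tool(increments=[[0,0,0,0,0,0,10],[0,0,0,0,0,0,10],[0,0,0,0,0,0,10],[0,0,-15,0,0,0,10],[0,0,-45,0,0,0,10],[0,0,-80,0,0,0,10],[-1,15,-91,0,0,0,10],[-3,55,-91,0,0,0,10],[-5,110,-91,0,0,0,10],[-8,165,-91,0,0,0,10],[-11,220,-91,0,0,0,10],[-14,275,-91,0,0,0,10]], newtons=25)

```text
time: 4.8
eef_pos: [0.4463, -0.2215, 0.0997]
eef_rot: [-3.14, 0.002, 0.011]
contact_force: [-1.0, 0.4, 0.6]
gripper_width: 0.0095
```

```bash
python3 - <<'E'
from rig import *
from h import *
m=camera_model("wrist");s=sense();p,d=capture("wrist");cv2.imwrite("pics/w4.png",p[:,:,::-1])
for c,A,M in blobs(cv2.inRange(hsv(p),(5,130,90),(19,255,255))>0,100):
    P=depthpts(m,d,M)
    print(c.round(1),A,(np.median(P,0)-s["eef_pos"]).round(4))
E
python3 g.py .4408 -.3697 .1 .4408 -.3697 .018
```

```text
[114.3 101.8] 463 [ 0.0853  0.1625 -0.0628]
[  7.9 191. ] 307 [ 0.0111  0.2723 -0.063 ]
[-6.300e+00  1.425e+02  6.000e-01  2.000e-01  1.000e-01 -3.000e-01]
[-6.100e+00  1.422e+02  8.260e+01  2.000e-01  1.000e-01 -3.000e-01]
4.85 [ 0.4461 -0.2272  0.1001] 0.0095
```

View pics/w4.png

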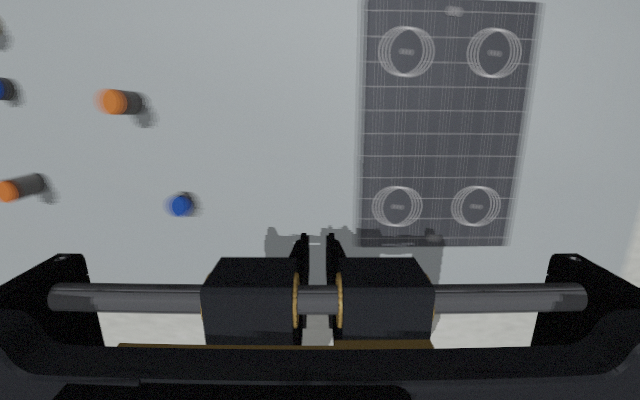

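Missed: the opening reads 9.5 mm with nothing between the fingers, and the post is still upright at px (8,191). I'll find out why before retrying.

```bash
python3 - <<'E'
from rig import *
from h import *
s=sense();m=camera_model("wrist");R=Ro.from_euler('xyz',s["eef_rot"]).as_matrix()
# express camera in tool frame
Rt=m["R"]@R; tt=m["R"]@s["eef_pos"]+m["t"]
mt=dict(m,R=Rt,t=tt)
for P in [[0,0,0],[0,0,-.019],[0,.022,0],[0,-.022,0],[0,.022,-.019],[0,-.022,-.019],[0,0,-.031]]: print(P,proj(mt,P)[0].round(1))
p=cv2.imread("pics/w3.png")[:,:,::-1].copy()
for c,A,M in blobs(cv2.inRange(hsv(p),(5,130,90),(19,255,255))>0,100): print(c,A,ray_plane(mt,c,-.0306)[0].round(4))
p=p[200:360,200:440];cv2.imwrite("pics/w3c.png",cv2.resize(p[:,:,::-1],None,fx=3,fy=3))
for n in ["top","side"]:
    p,d=capture(n);cv2.imwrite(f"pics/{n}1.png",p[:,:,::-1]);m=camera_model(n)
    for c,A,M in blobs(cv2.inRange(hsv(p),(3,110,100),(18,255,255))>0,10): print(n,c.round(1),A,ray_plane(m,c,.04)[0].round(4))
print(sense()["time"],sense()["eef_pos"])
E
```

```text
[0, 0, 0] [315.3 233.4]
[0, 0, -0.019] [315.2 244.5]
[0, 0.022, 0] [348.6 233.4]
[0, -0.022, 0] [282.1 233.4]
[0, 0.022, -0.019] [351.5 244.4]
[0, -0.022, -0.019] [278.9 244.4]
[0, 0, -0.031] [315.1 252.6]
[521.53630796 120.07786527] 1143 [ 0.074   0.1078 -0.0306]
[310.86615887 249.38955386] 919 [ 0.0018 -0.0024 -0.0306]
top [310.2 146. ] 22 [0.6582 0.0821 0.04  ]
top [363.1 146.7] 28 [ 0.6524 -0.0674  0.04  ]
top [250.  187.9] 37 [0.5421 0.252  0.04  ]
top [359.5 188.9] 27 [ 0.5317 -0.0519  0.04  ]
top [177. 208.] 21 [0.4911 0.4523 0.04  ]
top [320.6 217. ] 25 [0.4561 0.0583 0.04  ]
top [236.  324.7] 102 [0.1785 0.288  0.04  ]
side [269.  148.8] 29 [ 0.8081 -0.1555  0.04  ]
side [301.6 171.8] 29 [ 0.6524 -0.059   0.04  ]
side [341.7 183.2] 36 [ 0.532 -0.044  0.04 ]
side [271.9 197. ] 44 [0.6592 0.089  0.04  ]
side [354.6 210.7] 48 [0.4586 0.0653 0.04  ]
side [278.1 259. ] 31 [0.5342 0.2855 0.04  ]
side [470.4 332.6] 232 [0.1781 0.3224 0.04  ]
side [245.  349.1] 62 [0.4789 0.4871 0.04  ]
4.95 [ 0.44633979 -0.22160197  0.09958864]
```

View pics/w3c.png

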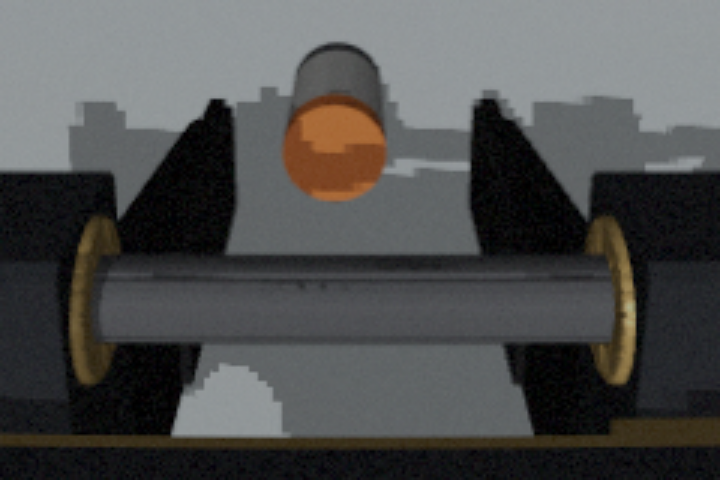

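The post was well centred between the pads and hasn't moved, so the fingers most likely hadn't shut when the lift began. I'll return, close with more dwell and check the width before lifting.

```bash
python3 g.py .459 .058 .1 .459 .058 .008
```

```text
[ 1.450e+01 -2.795e+02  0.000e+00 -1.000e-01  2.000e-01 -4.000e-01]
[ 1.480e+01 -2.794e+02  9.200e+01 -1.000e-01  2.000e-01 -4.000e-01]
4.95 [ 0.4463 -0.2216  0.0996] 0.0098
```

Request:
drive_tool(increments=[[2,-40,0,0,0,0,42],[5,-95,0,0,0,0,42],[8,-150,0,0,0,0,42],[11,-205,0,0,0,0,42],[13,-255,0,0,0,0,42],[14,-277,0,0,0,0,42],[14.5,-279.5,2,0,0,0,42],[15,-279.5,25,0,0,0,42],[15,-279.5,55,0,0,0,42],[15,-279.5,80,0,0,0,42],[15,-279.5,91,0,0,0,42],[15,-279.5,92,0,0,0,42]])

```text
time: 6.45
eef_pos: [0.4585, 0.0578, 0.0074]
eef_rot: [-3.14, 0.004, 0.006]
contact_force: [-0.0, 0.2, -0.0]
gripper_width: 0.0398
```

Request:
drive_tool(increments=[[0,0,0,0,0,0,5],[0,0,0,0,0,0,5],[0,0,0,0,0,0,5],[0,0,0,0,0,0,5],[0,0,0,0,0,0,5]], newtons=25)

```text
time: 7.08
eef_pos: [0.4594, 0.0575, 0.0083]
eef_rot: [-3.141, 0.003, 0.007]
contact_force: [-0.7, -1.9, 5.1]
gripper_width: 0.0052
```

```bash
python3 - <<'E'
from rig import *
from h import *
s=sense();print(s["eef_pos"],s["eef_rot"],s["gripper_width"],s["contact_force"],s["ft_torque"])
p,d=capture("wrist");cv2.imwrite("pics/w5.png",p[:,:,::-1])
p,d=capture("side");cv2.imwrite("pics/s5.png",cv2.resize(p[100:300,250:450,::-1],None,fx=3,fy=3,interpolation=cv2.INTER_CUBIC))
E
```

```text
[0.45936768 0.05749527 0.00831931] [-3.14072779e+00  2.95672947e-03  6.61438244e-03] 0.005150087318343821 [-0.66068101 -1.87374925  5.08194868] [-0.31756434  0.11319508 -0.00216862]
```

View pics/w5.png

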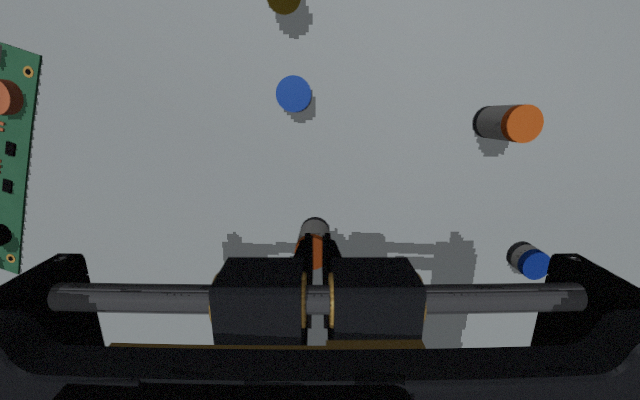

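View pics/s5.png

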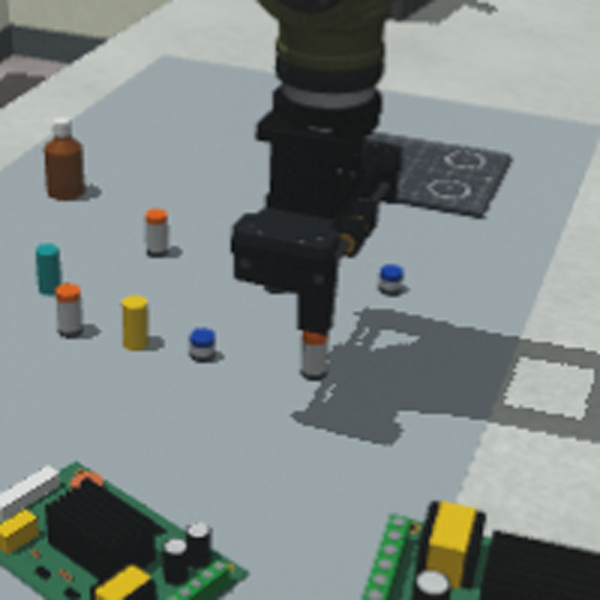

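The view disagrees with the reported height. The side view shows the fingertips at cap height, about 30–40 mm up, although eef z reads 8 mm. I'll measure the tips with depth.

```bash
python3 - <<'E'
from rig import *
from h import *
s=sense();R=Ro.from_euler('xyz',s["eef_rot"]).as_matrix()
for n in ["wrist","side"]:
    m=camera_model(n);p,d=capture(n)
    dark=cv2.cvtColor(p,cv2.COLOR_RGB2GRAY)<60
    M=np.zeros(d.shape,bool)
    if n=="wrist": M[225:262,290:345]=1
    else: M[165:220,325:375]=1
    P=depthpts(m,d,M&dark); T=(P-s["eef_pos"])@R
    k=np.hypot(T[:,0],T[:,1])<.05; T=T[k]
    print(n,len(T),"tool z hist",np.percentile(T[:,2],[50,90,97,100]).round(4))
    for lo,hi in [(-.06,-.05),(-.05,-.04),(-.04,-.035),(-.035,-.03),(-.03,-.025),(-.025,-.02),(-.02,-.01),(-.01,.01)]:
        q=T[(T[:,2]>lo)&(T[:,2]<=hi)]
        if len(q): print(lo,hi,len(q),np.median(q,0).round(4),q.min(0).round(4),q.max(0).round(4))
print(proj(camera_model("side"),s["eef_pos"]))
E
```

```text
wrist 982 tool z hist [-0.0523 -0.0306 -0.0239  0.0055]
-0.06 -0.05 266 [ 0.0118 -0.0013 -0.0555] [ 0.0095 -0.0094 -0.0599] [ 0.0127  0.0121 -0.05  ]
-0.05 -0.04 203 [ 0.0117 -0.0011 -0.0454] [-0.0006 -0.0083 -0.05  ] [ 0.0125  0.0108 -0.0401]
-0.04 -0.035 88 [ 0.0105 -0.0011 -0.0382] [-0.0004 -0.0059 -0.04  ] [ 0.0124  0.0086 -0.0352]
-0.035 -0.03 55 [ 0.0117  0.0022 -0.0328] [ 0.0057 -0.0091 -0.035 ] [ 0.0122  0.0078 -0.0301]
-0.03 -0.025 51 [ 0.0075 -0.0006 -0.0274] [-0.001  -0.0116 -0.0298] [ 0.0102  0.0045 -0.0252]
-0.025 -0.02 25 [ 0.0069 -0.0071 -0.0239] [ 0.0027 -0.0112 -0.025 ] [ 0.0092  0.0041 -0.0202]
-0.02 -0.01 5 [ 0.0052 -0.0091 -0.0173] [ 0.0041 -0.0099 -0.0199] [ 0.0061  0.0054 -0.0149]
-0.01 0.01 13 [0.0038 0.0078 0.001 ] [ 0.0023  0.0071 -0.0079] [0.0048 0.0085 0.0055]
side 372 tool z hist [-0.1289 -0.0418 -0.0335 -0.0247]
-0.06 -0.05 38 [-0.0017 -0.0096 -0.0545] [-0.0105 -0.0129 -0.0594] [ 0.0109  0.0034 -0.0501]
-0.05 -0.04 34 [-0.0018 -0.0093 -0.0459] [-0.0106 -0.012  -0.0498] [ 0.0104  0.0049 -0.0411]
-0.04 -0.035 15 [-0.0007 -0.0067 -0.0375] [-0.01   -0.0086 -0.0398] [ 0.0118 -0.0037 -0.035 ]
-0.035 -0.03 16 [ 0.0016 -0.0065 -0.0336] [-0.009  -0.0091 -0.035 ] [ 0.0116 -0.0043 -0.0307]
-0.03 -0.025 3 [ 0.0067 -0.0056 -0.0298] [-0.0054 -0.0106 -0.03  ] [ 0.0085 -0.0044 -0.0278]
-0.025 -0.02 1 [ 0.0068 -0.01   -0.0247] [ 0.0068 -0.01   -0.0247] [ 0.0068 -0.01   -0.0247]
[[354.74952181 220.46923265]]
```

Both cameras put the true fingertips about 31 mm behind the reported TCP, with no sideways offset. The 5 N upward reading as the fingers shut at cap height fits that. So true tip z ≈ reported z + 0.031, and I'll use that from here. I'll open and go down in small steps, watching the force.

Request:
drive_tool(increments=[[0,0,-3,0,0,0,42],[0,0,-3,0,0,0,42],[0,0,-3,0,0,0,42],[0,0,-3,0,0,0,42],[0,0,5,0,0,0,42],[0,0,12,0,0,0,42],[0,0,19,0,0,0,42],[0,0,24,0,0,0,42],[0,0,27,0,0,0,42],[0,0,27,0,0,0,42]])

```text
time: 8.52
eef_pos: [0.4592, 0.0575, -0.0189]
eef_rot: [-3.141, 0.003, 0.006]
contact_force: [0.8, -0.3, -0.3]
gripper_width: 0.0402
```

```bash
python3 - <<'E'
from rig import *
from h import *
s=sense();R=Ro.from_euler('xyz',s["eef_rot"]).as_matrix();print(s["time"],s["eef_pos"],s["contact_force"])
m=camera_model("wrist");p,d=capture("wrist");cv2.imwrite("pics/w6.png",p[:,:,::-1])
for c,A,M in blobs(cv2.inRange(hsv(p),(5,130,90),(19,255,255))>0,100):
    P=depthpts(m,d,M);print(c,A,np.median(P,0).round(4),P[:,2].max())
m=camera_model("side");p,d=capture("side");cv2.imwrite("pics/s6.png",cv2.resize(p[150:250,290:410,::-1],None,fx=6,fy=6,interpolation=cv2.INTER_CUBIC))
E
```

```text
8.525 [ 0.45922943  0.05747061 -0.01887917] [ 0.76830587 -0.33278919 -0.26134279]
[560.79490446 124.28280255] 1570 [ 0.5328 -0.0516  0.0381] 0.040239239259431826
[313.53699552 272.69282511] 892 [0.46   0.0579 0.038 ] 0.0395507608662545
```

View pics/s6.png

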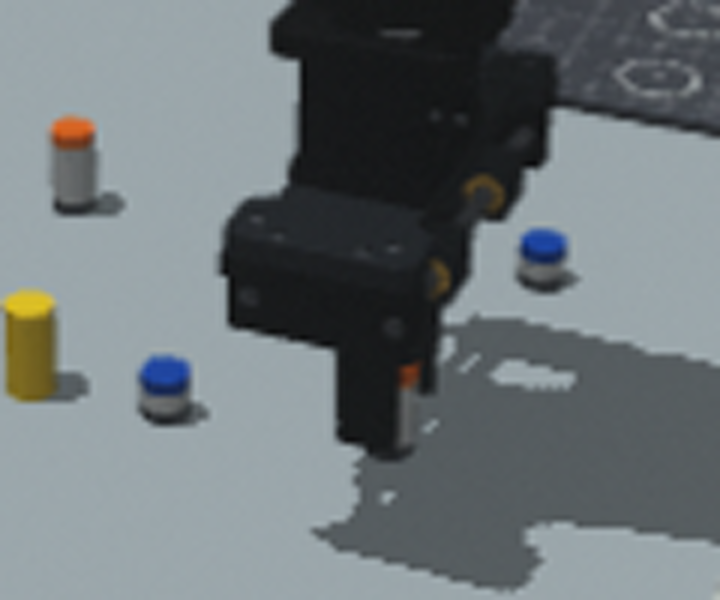

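View pics/w6.png

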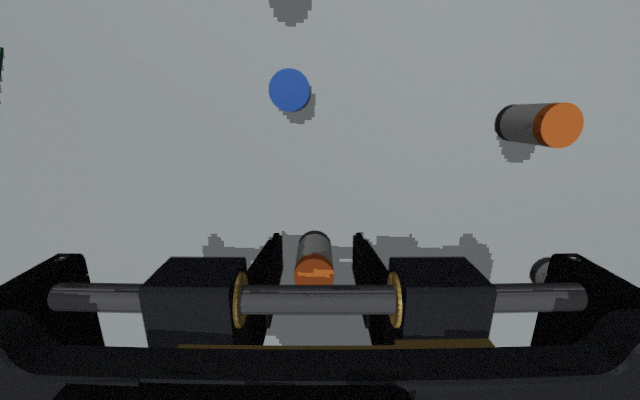

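The fingers now straddle the post with tips near its foot; in the wrist view the cap is at (313,272), between the jaws. Closing.

Request:
drive_tool(increments=[[0,0,0,0,0,0,5],[0,0,0,0,0,0,5],[0,0,0,0,0,0,5],[0,0,0,0,0,0,5],[0,0,0,0,0,0,5]], newtons=25)

```text
time: 9.25
eef_pos: [0.4598, 0.0576, -0.0183]
eef_rot: [-3.141, 0.002, 0.006]
contact_force: [0.5, 0.6, 1.6]
gripper_width: 0.0194
```

```bash
python3 g.py .459 .0575 .07 .4408 -.3697 .07 .4408 -.3697 -.010
```

```text
[ -0.9  -0.  -88.3  -0.1   0.1  -0.4]
[-2.19e+01  4.27e+02 -8.87e+01 -1.00e-01  1.00e-01 -4.00e-01]
[-2.170e+01  4.271e+02 -8.700e+00 -1.000e-01  1.000e-01 -4.000e-01]
9.25 [ 0.4598  0.0576 -0.0183] 0.0194
```

Gripped: the width reads 19.4 mm. Lift and carry.

Request:
drive_tool(increments=[[0,0,-15,0,0,0,5],[0,0,-45,0,0,0,5],[0,3,-75,0,0,0,5],[-1,30,-88,0,0,0,5],[-4,80,-89,0,0,0,5],[-7,135,-89,0,0,0,5],[-10,190,-89,0,0,0,5],[-13,245,-89,0,0,0,5],[-15,300,-89,0,0,0,5],[-18,355,-89,0,0,0,5],[-20,400,-89,0,0,0,5],[-21,422,-89,0,0,0,5]])

```text
time: 10.75
eef_pos: [0.4413, -0.3669, 0.0711]
eef_rot: [-3.141, 0.002, 0.004]
contact_force: [-0.6, -0.4, -0.7]
gripper_width: 0.0192
```

```bash
python3 g.py .4408 -.3697 .07 .4408 -.3697 -.010;  python3 - <<'E'
from rig import *
from h import *
p,d=capture("wrist");cv2.imwrite("pics/w7.png",p[:,:,::-1])
E
```

```text
[-0.5  2.8  1.1 -0.   0.1 -0.5]
[-0.4  2.9 81.1 -0.   0.1 -0.5]
10.75 [ 0.4413 -0.3669  0.0711] 0.0192
```

View pics/w7.png

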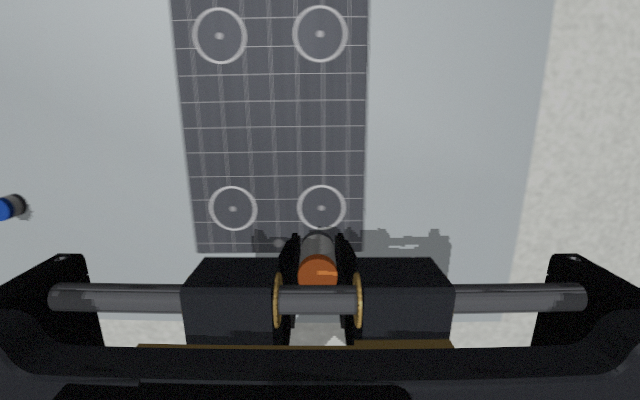

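The post is held upright, with the cap at (318,270) and the target ring at (321,207). Lowering.

Request:
drive_tool(increments=[[0,3,20,0,0,-0.3,5],[0,3,45,0,0,-0.3,5],[0,3,65,0,0,-0.3,5],[0,3,75,0,0,-0.3,5],[0,3,79,0,0,-0.3,5],[0,3,80.5,0,0,-0.3,5],[0,3,81,0,0,-0.3,5],[0,3,81,0,0,-0.3,5]])

```text
time: 11.8
eef_pos: [0.4416, -0.3719, -0.0092]
eef_rot: [3.14, 0.001, 0.009]
contact_force: [0.3, 0.0, -0.7]
gripper_width: 0.0195
```

Request:
drive_tool(increments=[[0,-1,1,0,0,0,5],[0,-1,1.5,0,0,0,5],[0,-1,1.5,0,0,0,5]])

```text
time: 12.18
eef_pos: [0.4418, -0.371, -0.0102]
eef_rot: [3.139, 0.0, 0.009]
contact_force: [-0.7, 0.6, 1.4]
gripper_width: 0.0191
```

Request:
drive_tool(increments=[[0,0,0,0,0,0,42],[0,0,0,0,0,0,42],[0,0,0,0,0,0,42],[0,0,-5,0,0,0,42],[0,0,-25,0,0,0,42],[0,0,-55,0,0,0,42],[0,0,-78,0,0,0,42],[0,0,-82,0,0,0,42]])

```text
time: 13.18
eef_pos: [0.4434, -0.3724, 0.0755]
eef_rot: [3.135, -0.004, 0.009]
contact_force: [0.2, -0.9, 0.7]
gripper_width: 0.0397
```

```bash
python3 - <<'E'
from rig import *
from h import *
m=camera_model("wrist");p,d=capture("wrist");cv2.imwrite("pics/w8.png",p[:,:,::-1])
for c,A,M in blobs(cv2.inRange(hsv(p),(5,130,90),(19,255,255))>0,100):
    P=depthpts(m,d,M);print(c,A,np.median(P,0).round(4),P[:,2].max(),ray_plane(m,c,.048))
E
python3 g.py .533 -.053 .07 .533 -.053 -.02
```

```text
[314.61619718 223.27816901] 568 [ 0.4405 -0.3721  0.0459] 0.04796404969099466 [[ 0.44121952 -0.37191814  0.048     ]]
[ 9.30e+01 -3.18e+02  3.00e+00  3.00e-01 -1.00e-01 -2.00e-01]
[ 9.280e+01 -3.185e+02  9.300e+01  3.000e-01 -1.000e-01 -2.000e-01]
13.225 [ 0.4429 -0.3719  0.0744] 0.0399
```

View pics/w8.png

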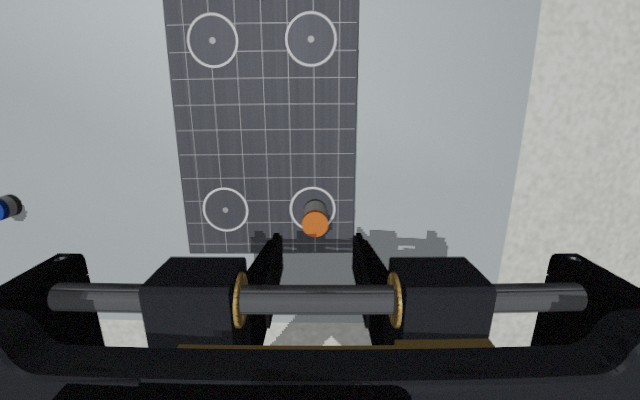

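The first post is upright in its ring, its cap at (0.441, -0.372), 2 mm off centre. Now post C.

Request:
drive_tool(increments=[[10,-35,3,0,0,0,42],[26,-90,3,0.1,0,0,42],[43,-146,3,0.2,0,0,42],[60,-202,3,0.3,0,0,42],[76,-258,3,0.3,0,0,42],[89,-306,3,0.3,0,0,42],[93,-319,4,0.3,0,0,42],[93,-319,25,0.3,0,0,42],[93,-319,55,0.3,0,0,42],[93,-319,80,0.3,0,0,42],[93,-319,92,0.3,0,0,42],[93,-319,93,0.3,0,0,42]])

```text
time: 14.72
eef_pos: [0.5323, -0.0529, -0.021]
eef_rot: [-3.141, -0.0, 0.008]
contact_force: [0.1, -0.1, 0.8]
gripper_width: 0.0397
```

Request:
drive_tool(increments=[[0,0,0,0,0,0,5],[0,0,0,0,0,0,5],[0,0,0,0,0,0,5],[0,0,0,0,0,0,5],[0,0,0,0,0,0,5]], newtons=25)

```text
time: 15.35
eef_pos: [0.5331, -0.0529, -0.02]
eef_rot: [-3.141, -0.002, 0.009]
contact_force: [-0.3, 0.2, 5.4]
gripper_width: 0.0197
```

```bash
python3 g.py .533 -.052 .07 .4400 -.2936 .07 .4400 -.2936 -.010
```

```text
[  0.1  -0.9 -90.   -0.   -0.1  -0.2]
[-9.500e+01  2.398e+02 -9.020e+01 -0.000e+00 -1.000e-01 -2.000e-01]
[-9.520e+01  2.399e+02 -1.020e+01 -0.000e+00 -1.000e-01 -2.000e-01]
15.35 [ 0.5331 -0.0529 -0.02  ] 0.0197
```

Request:
drive_tool(increments=[[0,0,-15,0,0,0,5],[0,0,-45,0,0,0,5],[0,0,-75,0,0,0,5],[-8,20,-90,0,0,0,5],[-24,62,-90,0,0,0,5],[-43,110,-90,0,0,0,5],[-62,160,-90,0,0,0,5],[-81,207,-90,0,0,0,5],[-93,235,-90,0,0,0,5],[-95,240,-90,0,0,0,5],[-95,240,-90,0,0,0,5]])

```text
time: 16.73
eef_pos: [0.4399, -0.2934, 0.0699]
eef_rot: [-3.141, -0.002, 0.008]
contact_force: [0.2, 0.3, -1.5]
gripper_width: 0.0194
```

```bash
python3 g.py .4400 -.2936 -.0105
```

```text
[-0.1  0.2 80.4 -0.  -0.1 -0.3]
16.725 [ 0.4399 -0.2934  0.0699] 0.0194
```

Request:
drive_tool(increments=[[0,0,20,0,0,-0.2,5],[0,0,45,0,0,-0.2,5],[0,0,65,0,0,-0.2,5],[0,0,76,0,0,-0.2,5],[0,0,80,0,0,-0.2,5],[0,0,81,0,0,-0.2,5],[0,0,82,0,0,-0.2,5],[0,0,82,0,0,-0.2,5]])

```text
time: 17.73
eef_pos: [0.4405, -0.2937, -0.0115]
eef_rot: [3.141, -0.003, 0.012]
contact_force: [0.0, 0.3, -0.8]
gripper_width: 0.0193
```

Request:
drive_tool(increments=[[0,0,0.5,0,0,0,5],[0,0,1,0,0,0,5],[0,0,1,0,0,0,42],[0,0,0.5,0,0,0,42],[0,0,0,0,0,0,42],[0,0,-5,0,0,0,42],[0,0,-25,0,0,0,42],[0,0,-55,0,0,0,42],[0,0,-78,0,0,0,42],[0,0,-83,0,0,0,42]])

```text
time: 18.98
eef_pos: [0.4415, -0.2947, 0.0737]
eef_rot: [3.139, -0.006, 0.012]
contact_force: [0.1, -0.2, 0.2]
gripper_width: 0.0399
```

```bash
cat > look.py <<'E'
import sys
from rig import *
from h import *
m=camera_model("wrist");p,d=capture("wrist");cv2.imwrite(f"pics/{sys.argv[1]}.png",p[:,:,::-1])
for c,A,M in blobs(cv2.inRange(hsv(p),(5,130,90),(19,255,255))>0,100):
    P=depthpts(m,d,M);print(c.round(1),A,P[:,2].max().round(4),ray_plane(m,c,P[:,2].max())[0].round(4))
E
python3 look.py w9; python3 g.py .653 -.067 .07 .653 -.067 -.02
```

```text
[315.9 221.4] 580 0.0482 [ 0.4414 -0.295   0.0482]
[417.6 222.5] 581 0.048 [ 0.4412 -0.3707  0.048 ]
[ 2.145e+02 -2.249e+02  3.800e+00  1.000e-01 -3.000e-01 -1.000e-01]
[ 2.141e+02 -2.251e+02  9.380e+01  1.000e-01 -3.000e-01 -1.000e-01]
19.025 [ 0.4411 -0.2944  0.0732] 0.0399
```

View pics/w9.png

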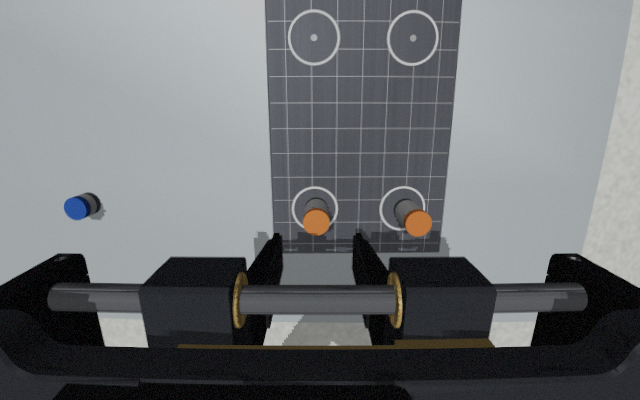

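The second post is in its ring. Now B.

Request:
drive_tool(increments=[[25,-26,3,0,0,0,42],[63,-66,3,0,-0.1,0,42],[103,-108,3,0,-0.2,0,42],[143,-150,3,0,-0.3,0,42],[180,-190,3,0,-0.3,0,42],[208,-218,3,0,-0.3,0,42],[214,-225,4,0,-0.3,0,42],[214,-225,25,0,-0.3,0,42],[214,-225,55,0,-0.3,0,42],[214,-225,80,0,-0.3,0,42],[214,-225,92,0,-0.3,0,42],[214,-225,93,0,-0.3,0,42]])

```text
time: 20.52
eef_pos: [0.6511, -0.0677, -0.0212]
eef_rot: [3.14, 0.004, 0.01]
contact_force: [-0.1, -0.8, 0.5]
gripper_width: 0.0399
```

Request:
drive_tool(increments=[[0,0,0,0,0,0,5],[0,0,0,0,0,0,5],[0,0,0,0,0,0,5],[0,0,0,0,0,0,5],[0,0,0,0,0,0,5]], newtons=25)

```text
time: 21.15
eef_pos: [0.6518, -0.0678, -0.0201]
eef_rot: [3.14, 0.002, 0.011]
contact_force: [-0.6, -0.0, 5.3]
gripper_width: 0.0193
```

```bash
python3 g.py .653 -.067 .07 .5756 -.2922 .07 .5756 -.2922 -.010
```

```text
[  1.   -0.7 -90.1   0.1   0.1  -0.1]
[-7.880e+01  2.237e+02 -8.950e+01  1.000e-01  1.000e-01 -1.000e-01]
[-7.860e+01  2.236e+02 -9.500e+00  1.000e-01  1.000e-01 -1.000e-01]
21.15 [ 0.6518 -0.0678 -0.0201] 0.0193
```

Request:
drive_tool(increments=[[0,0,-15,0,0,0,5],[0,0,-45,0,0,0,5],[0,0,-75,0,0,0,5],[-7,20,-90,0,0,0,5],[-22,62,-90,0,0,0,5],[-39,110,-90,0,0,0,5],[-56,160,-90,0,0,0,5],[-70,200,-90,0,0,0,5],[-78,221,-90,0,0,0,5],[-79,223.5,-90,0,0,0,5],[-79,223.5,-90,0,0,0,5]])

```text
time: 22.52
eef_pos: [0.5755, -0.2911, 0.0703]
eef_rot: [3.14, 0.002, 0.011]
contact_force: [0.8, 0.4, -0.7]
gripper_width: 0.0192
```

```bash
python3 g.py .5756 -.2922 -.012
```

```text
[ 0.3  1.  82.3  0.1  0.1 -0.1]
22.525 [ 0.5755 -0.2911  0.0703] 0.0192
```

Request:
drive_tool(increments=[[-0.5,1,20,0,0,0,5],[-0.5,1,45,0,0,0,5],[-0.5,1,65,0,0,0,5],[-0.5,1,76,0,0,0,5],[-0.5,1,80,0,0,0,5],[-0.5,1,81.5,0,0,0,5],[-0.5,1,82.5,0,0,0,5],[-0.5,1,82.5,0,0,0,5]])

```text
time: 23.52
eef_pos: [0.5752, -0.2925, -0.0116]
eef_rot: [3.14, 0.001, 0.011]
contact_force: [-0.1, -0.1, -1.4]
gripper_width: 0.0195
```

Request:
drive_tool(increments=[[0,0,0.5,0,0,0,5],[0,0,1,0,0,0,5],[0,0,1,0,0,0,42],[0,0,0.5,0,0,0,42],[0,0,0,0,0,0,42],[0,0,-5,0,0,0,42],[0,0,-25,0,0,0,42],[0,0,-55,0,0,0,42],[0,0,-78,0,0,0,42],[0,0,-83,0,0,0,42]])

```text
time: 24.78
eef_pos: [0.5772, -0.2935, 0.0755]
eef_rot: [3.137, -0.004, 0.011]
contact_force: [-0.5, 0.2, 0.1]
gripper_width: 0.04
```

```bash
python3 look.py w10; python3 g.py .659 .082 .07 .659 .082 -.02
```

```text
[315.6 218.2] 569 0.0479 [ 0.5789 -0.2937  0.0479]
[ 8.640e+01 -3.743e+02  3.200e+00  2.000e-01 -1.000e-01 -1.000e-01]
[ 8.620e+01 -3.746e+02  9.320e+01  2.000e-01 -1.000e-01 -1.000e-01]
24.825 [ 0.5767 -0.2932  0.0745] 0.0394
```

View pics/w10.png

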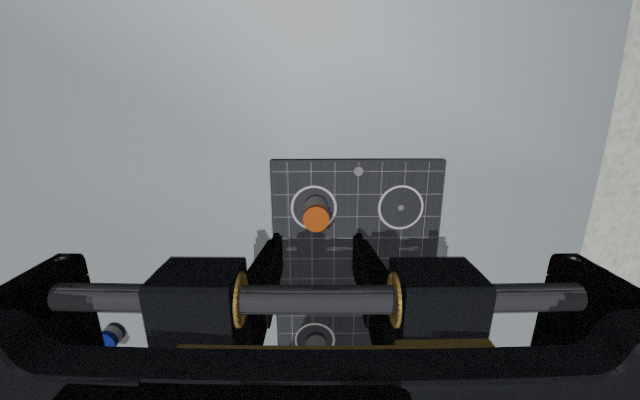

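The third post is in its ring, about 3 mm off centre against an 8 mm allowance. Now A; the yellow look-alike beside it, at (0.603, 0.076), stays clear in x.

Request:
drive_tool(increments=[[8,-35,3,0,0,0,42],[20,-90,3,0.1,0,0,42],[33,-146,3,0.2,0,0,42],[46,-202,3,0.2,0,0,42],[59,-258,3,0.2,-0.1,0,42],[72,-312,3,0.2,-0.1,0,42],[82,-357,3,0.2,-0.1,0,42],[86.5,-374,3,0.2,-0.1,0,42],[86.5,-374.5,25,0.2,-0.1,0,42],[86.5,-374.5,55,0.2,-0.1,0,42],[86.5,-374.5,80,0.2,-0.1,0,42],[86.5,-374.5,92,0.2,-0.1,0,42]])

```text
time: 26.32
eef_pos: [0.6566, 0.0799, -0.0227]
eef_rot: [3.14, 0.005, 0.009]
contact_force: [-0.3, 0.0, 0.5]
gripper_width: 0.0399
```

Request:
drive_tool(increments=[[0,0,0,0,0,0,42],[0,0,0,0,0,0,5],[0,0,0,0,0,0,5],[0,0,0,0,0,0,5],[0,0,0,0,0,0,5],[0,0,0,0,0,0,5]], newtons=25)

```text
time: 27.08
eef_pos: [0.6575, 0.08, -0.0214]
eef_rot: [3.14, 0.003, 0.009]
contact_force: [-0.5, -0.2, 6.1]
gripper_width: 0.0192
```

```bash
python3 g.py .659 .082 .07 .5755 -.3682 .07
```

```text
[  1.2  -1.9 -91.4   0.1   0.2  -0.2]
[-8.640e+01  4.475e+02 -9.070e+01  1.000e-01  2.000e-01 -2.000e-01]
27.075 [ 0.6575  0.08   -0.0214] 0.0192
```

Request:
drive_tool(increments=[[0,0,-15,0,0,0,5],[0,0,-45,0,0,0,5],[0,0,-75,0,0,0,5],[-4,20,-91,0,0.1,0,5],[-13,65,-91,0,0.2,0,5],[-24,120,-91,0,0.2,0,5],[-34,176,-91,0,0.2,0,5],[-45,232,-91,0,0.2,0,5],[-56,288,-91,0,0.2,0,5],[-67,344,-91,0,0.2,0,5],[-78,400,-91,0,0.2,0,5],[-85,438,-91,0,0.2,0,5]])

```text
time: 28.58
eef_pos: [0.5744, -0.3619, 0.0698]
eef_rot: [3.141, 0.001, 0.007]
contact_force: [-0.0, -0.5, -0.4]
gripper_width: 0.0193
```

```bash
python3 look.py w11; python3 g.py .575 -.3682 -.013
```

```text
[228.4 217. ] 559 0.0478 [ 0.5784 -0.2987  0.0478]
[317.4 269.9] 1091 0.1311 [ 0.5791 -0.363   0.1311]
[ 1.5  1.8 83.   0.2  0.1 -0.5]
28.625 [ 0.5735 -0.3661  0.07  ] 0.0196
```

View pics/w11.png

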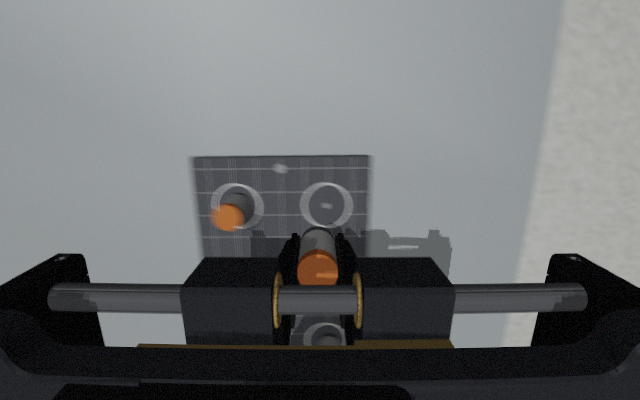

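Request:
drive_tool(increments=[[0,2,20,0,0,0,5],[0,2,45,0,0,0,5],[0,2,65,0,0,0,5],[0,2,77,0,0,0,5],[0,2,81,0,0,0,5],[0,2,83,0,0,0,5],[0,2,83.5,0,0,0,5],[0,2,83.5,0,0,0,5]])

```text
time: 29.62
eef_pos: [0.574, -0.3688, -0.0127]
eef_rot: [3.136, -0.0, 0.004]
contact_force: [0.3, -0.1, -1.0]
gripper_width: 0.0198
```

Request:
drive_tool(increments=[[0,0,0.5,0,0,0,5],[0,0,1,0,0,0,5],[0,0,1,0,0,0,42],[0,0,0.5,0,0,0,42],[0,0,0,0,0,0,42],[0,0,-5,0,0,0,42],[0,0,-25,0,0,0,42],[0,0,-55,0,0,0,42],[0,0,-78,0,0,0,42],[0,0,-83,0,0,0,42]])

```text
time: 30.88
eef_pos: [0.5756, -0.3695, 0.074]
eef_rot: [3.133, -0.004, 0.004]
contact_force: [-0.0, -0.2, 0.2]
gripper_width: 0.0398
```

```bash
python3 look.py w12; python3 - <<'E'
from rig import *
from h import *
m=camera_model("top");p,d=capture("top");cv2.imwrite("pics/t12.png",p[:,:,::-1])
H=hsv(p);M=cv2.inRange(H,*RNG["green"]);M=cv2.morphologyEx(M,cv2.MORPH_CLOSE,np.ones((5,5)))
for c,A,B in blobs(M>0,200):
    if abs(c[0]-234)>15: continue
    px=np.argwhere(B)[:,::-1].astype(float);w=ray_plane(m,px,.0024)[:,:2].astype(np.float32)
    print("board",c.round(),A,cv2.minAreaRect(w*1000))
# heat sink: black px inside board
g=cv2.cvtColor(p,cv2.COLOR_RGB2GRAY);M=np.zeros(g.shape,bool);M[170:232,208:262]=g[170:232,208:262]<45
for c,A,B in blobs(M,40):
    px=np.argwhere(B)[:,::-1].astype(float)
    for z in (.034,): 
        w=ray_plane(m,px,z)[:,:2].astype(np.float32);print("hs",c,A,w.mean(0),cv2.minAreaRect(w*1000))
E
python3 g.py .40 .25 .2
```

```text
[213.9 216.6] 561 0.0476 [ 0.5787 -0.2945  0.0476]
[315.6 218.6] 582 0.0478 [ 0.5774 -0.3698  0.0478]
board [234. 202.] 1091 ((513.1665649414062, 303.0823669433594), (94.60811614990234, 154.6519775390625), 71.26322937011719)
hs [233.45283019 200.33962264] 318 [0.50935936 0.29877275] ((509.4680480957031, 298.43450927734375), (42.59413146972656, 61.78070068359375), 72.24945068359375)
[-1.714e+02 -6.186e+02 -1.327e+02  4.000e-01 -1.000e-01 -5.000e-01]
30.975 [ 0.5743 -0.3686  0.0714] 0.04
```

View pics/w12.png

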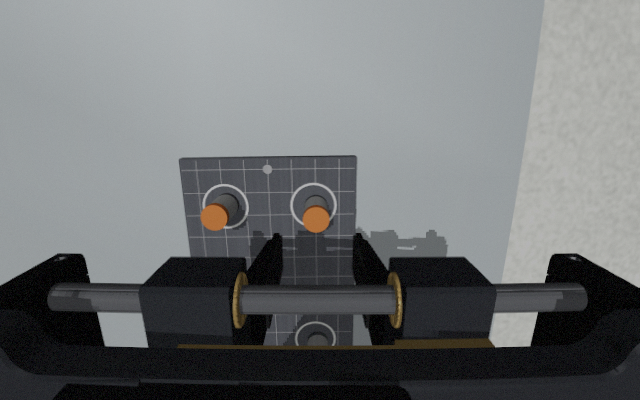

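All four posts stand in their rings: caps at px (214,217) and (316,219), with the near pair seen earlier. The board is at (0.513, 0.303) and its long axis is at -18.7°. I'll go above it for a close look.

```bash
python3 - <<'E'
from rig import *
from h import *
s=sense();print(goto(s,[.437,.329,.17],np.radians(-18.7)).round(1))
E
```

```text
[-1.341e+02 -6.976e+02 -1.031e+02  3.000e-01 -1.000e-01  1.900e+01]
```

Request:
drive_tool(increments=[[0,0,-25,0,0,0,42],[-2,-10,-70,0,0,0,42],[-10,-50,-100,0,0,0,42],[-20,-105,-103,0,0,2,45],[-31,-161,-103,0,0,4,50],[-42,-217,-103,0,0,6,55],[-53,-275,-103,0,0,8,55],[-64,-333,-103,0,0,10,55],[-75,-391,-103,0,0,12,55],[-86,-449,-103,0,0,14,55],[-97,-507,-103,0,0,16,55],[-108,-563,-103,0,0,18,55]])

```text
time: 32.48
eef_pos: [0.4622, 0.1961, 0.1693]
eef_rot: [3.135, -0.001, -0.311]
contact_force: [1.2, -0.1, -0.3]
gripper_width: 0.052
```

```bash
python3 - <<'E'
from rig import *
from h import *
s=sense();print(s["eef_pos"],goto(s,[.437,.329,.17],np.radians(-18.7)).round(1))
E
```

```text
[0.46220867 0.19609677 0.16926615] [-6.460e+01 -1.188e+02 -1.600e+00  4.000e-01 -1.000e-01  9.000e-01]
```

Request:
drive_tool(increments=[[-28,-50,-1,0,0,0.5,55],[-52,-95,-2,0.2,0,1,55],[-64,-117,-2,0.4,0,1,55],[-64.5,-119,-2,0.4,0,1,55],[-64.5,-119,-2,0.4,0,1,55]])

```text
time: 33.1
eef_pos: [0.4369, 0.3283, 0.1693]
eef_rot: [3.14, -0.001, -0.328]
contact_force: [0.4, 0.5, 0.8]
gripper_width: 0.0521
```

```bash
python3 - <<'E'
from rig import *
from h import *
m=camera_model("wrist");s=sense();p,d=capture("wrist");cv2.imwrite("pics/w13.png",p[:,:,::-1]);np.save("pics/w13_d.npy",d);np.savez("pics/w13_m.npz",**m)
print(s["time"],s["eef_pos"],s["eef_rot"])
E
```

```text
33.1 [0.43690275 0.3282864  0.16932756] [ 3.14013003e+00 -6.27538382e-04 -3.28379936e-01]
```

View pics/w13.png

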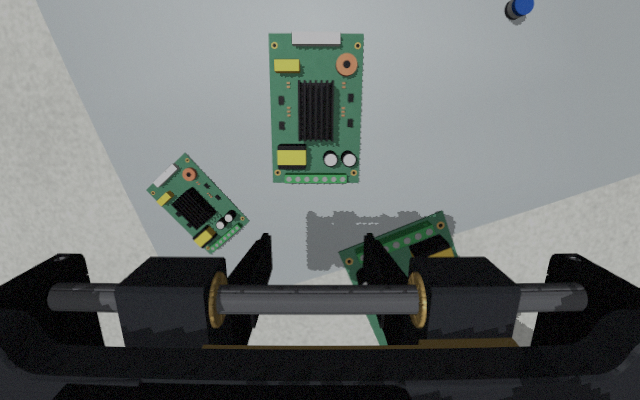

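The wrist view shows the board at (269–363, 34–184), the heat sink centred at about (316,110), small chips at (282,100), (282,125), (350,97) and (350,123), and tall parts only beyond rows 75 and 148. I'll measure its exact pose.

```bash
cat > board.py <<'E'
from h import *
def boardpose(p,d,m,z,box):
    x0,y0,x1,y1=box
    H=hsv(p);G=np.zeros(d.shape,np.uint8);G[y0:y1,x0:x1]=cv2.inRange(H,(50,80,40),(85,255,255))[y0:y1,x0:x1]
    v,u=np.nonzero(G);w=ray_plane(m,np.c_[u,v].astype(float),z)
    w=w[:,:2].astype(np.float32)*1000
    hull=cv2.convexHull(w)
    r=cv2.minAreaRect(hull)
    M=np.zeros(d.shape,bool);M[y0:y1,x0:x1]=1
    D=cv2.cvtColor(p,cv2.COLOR_RGB2GRAY)<70
    P=depthpts(m,d,M&D);P=P[(P[:,2]>z+.024)&(P[:,2]<z+.045)]
    c=np.array(r[0])/1000;k=np.hypot(*(P[:,:2]-c).T)<.038;S=P[k]
    rs=cv2.minAreaRect((S[:,:2]*1000).astype(np.float32))
    return r,rs,len(S),np.median(S[:,2])
E
python3 - <<'E'
from board import *
p=cv2.imread("pics/w13.png")[:,:,::-1].copy();d=np.load("pics/w13_d.npy");m=dict(np.load("pics/w13_m.npz"))
print(boardpose(p,d,m,.0024,(262,26,372,192)))
M=np.zeros(d.shape,bool);M[26:192,262:372]=1
G=cv2.inRange(hsv(p),(50,80,40),(85,255,255))>0
P=depthpts(m,d,M&G);print("green z",np.percentile(P[:,2],[10,50,90]))
for i,(u,v) in enumerate([(269,34),(363,34),(361,184),(272,184)]): print(ray_plane(m,(u,v),.0024)[0].round(4))
# gold corner holes
q=cv2.resize(p[20:200,255:380,::-1],None,fx=4,fy=4,interpolation=cv2.INTER_CUBIC);cv2.imwrite("pics/w13c.png",q[:600])
E
```

```text
(((512.85888671875, 302.7681884765625), (98.69700622558594, 157.85641479492188), 71.15703582763672), ((512.8682250976562, 302.57098388671875), (36.058956146240234, 59.84062957763672), 70.80485534667969), 986, np.float64(0.03233605236841519))
green z [-0.00052677  0.00054958  0.00188102]
[0.6032 0.3233 0.0024]
[0.5715 0.2303 0.0024]
[0.4189 0.2791 0.0024]
[0.4523 0.377  0.0024]
```

View pics/w13c.png

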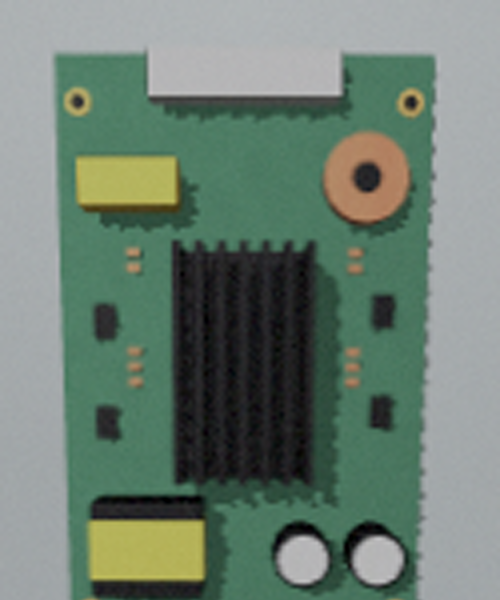

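Edge and heat-sink fits agree: centre (0.5129, 0.3027), yaw -19.0°, sink 36x60 mm and about 33 mm high, board 158x99. This is the right board.

```bash
python3 - <<'E'
from rig import *
from h import *
s=sense();print(goto(s,[.5129,.3027,.06],np.radians(-19)).round(1),goto(s,[.5129,.3027,-.021],np.radians(-19)).round(1))
E
```

```text
[ 7.970e+01 -5.000e-01  1.097e+02  1.000e-01 -1.000e-01  1.000e-01] [ 7.970e+01 -6.000e-01  1.907e+02  1.000e-01 -1.000e-01  1.000e-01]
```

Request:
drive_tool(increments=[[20,0,25,0,0,0,57],[50,-0.5,65,0,0,0,57],[75,-0.5,100,0,0,0.1,57],[80,-0.5,110,0,0,0.1,57],[80,-0.5,110,0,0,0.1,57],[80,-0.5,125,0,0,0.1,57],[80,-0.5,145,0,0,0.1,57],[80,-0.5,165,0,0,0.1,57],[80,-0.5,180,0,0,0.1,57],[80,-0.5,187,0,0,0.1,57],[80,-0.5,189.5,0,0,0.1,57],[80,-0.5,190,0,0,0.1,57]])

```text
time: 34.65
eef_pos: [0.5136, 0.3027, -0.0199]
eef_rot: [3.141, -0.002, -0.331]
contact_force: [-0.1, 0.0, -0.2]
gripper_width: 0.0542
```

```bash
python3 - <<'E'
from rig import *
from h import *
s=sense();print(s["time"],s["eef_pos"],s["eef_rot"],s["contact_force"]);print(goto(s,[.5129,.3027,-.021],np.radians(-19)).round(1))
p,d=capture("wrist");cv2.imwrite("pics/w14.png",p[:,:,::-1])
p,d=capture("side");cv2.imwrite("pics/s14.png",cv2.resize(p[180:340,200:400,::-1],None,fx=3.5,fy=3.5,interpolation=cv2.INTER_CUBIC))
E
```

```text
34.65 [ 0.51357582  0.30265247 -0.01992214] [ 3.14117492e+00 -1.51850018e-03 -3.30863891e-01] [-0.05091837  0.0206978  -0.2425039 ]
[-0.7  0.2  1.1  0.  -0.1  0. ]
```

View pics/s14.png

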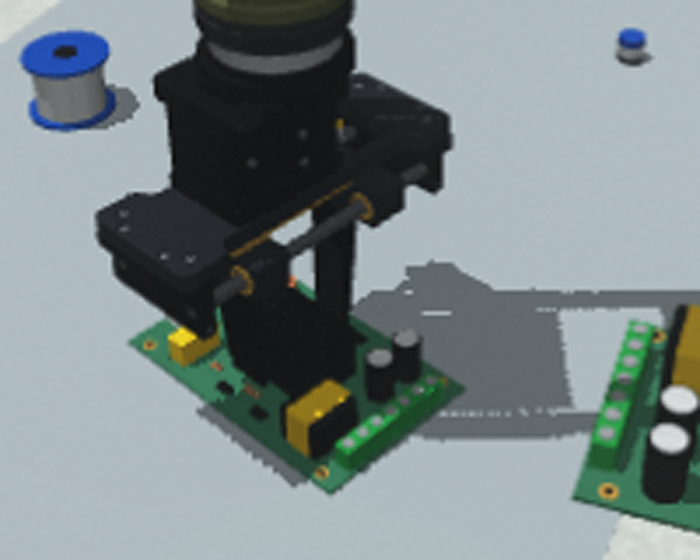

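View pics/w14.png

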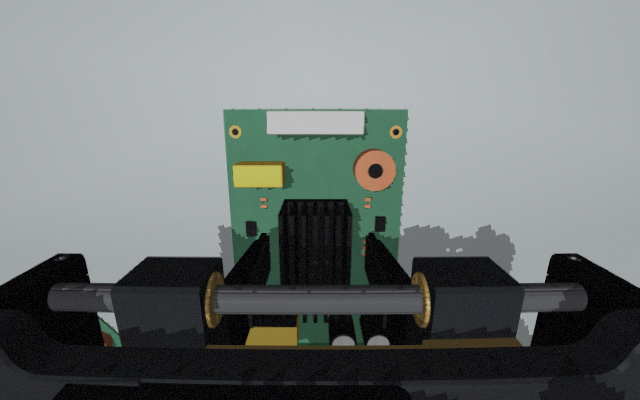

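The fingers straddle the heat sink, one on each side in the wrist view, and the tall parts are clear. Gripping at 45 N.

Request:
drive_tool(increments=[[-0.5,0,0.5,0,0,0,25],[-0.5,0,0.5,0,0,0,25],[-0.5,0,0.5,0,0,0,25],[-0.5,0,0.5,0,0,0,25],[-0.5,0,0.5,0,0,0,25],[-0.5,0,0.5,0,0,0,25]], newtons=45)

```text
time: 35.5
eef_pos: [0.5135, 0.3031, -0.0197]
eef_rot: [-3.141, -0.002, -0.331]
contact_force: [-1.1, 2.1, 2.5]
gripper_width: 0.0358
```

Request:
drive_tool(increments=[[0,0,-5,0,0,0,25],[0,0,-15,0,0,0,25],[0,0,-35,0,0,0,25],[0,0,-60,0,0,0,25],[0,0,-90,0,0,0,25],[0,0,-120,0,0,0,25],[0,0,-140,0,0,0,25],[0,0,-145,0,0,0,25],[0,0,-145,0,0,0,25]])

```text
time: 36.62
eef_pos: [0.5129, 0.303, 0.1249]
eef_rot: [-3.142, -0.002, -0.331]
contact_force: [-0.2, 0.2, -2.7]
gripper_width: 0.0356
```

```bash
python3 - <<'E'
from rig import *
from h import *
s=sense();print(s["time"],s["eef_pos"],s["eef_rot"],s["contact_force"],s["ft_torque"],s["gripper_width"]);print(goto(s,[.5081,-.3308,.125],np.radians(.74)).round(1))
p,d=capture("wrist");cv2.imwrite("pics/w15.png",p[:,:,::-1])
p,d=capture("side");cv2.imwrite("pics/s15.png",cv2.resize(p[80:300,160:420,::-1],None,fx=2.7,fy=2.7,interpolation=cv2.INTER_CUBIC))
E
```

```text
36.625 [0.5128937  0.30298939 0.12493198] [-3.14153095e+00 -1.77677088e-03 -3.30983306e-01] [-0.21522006  0.20046355 -2.71451485] [0.02349874 0.03475618 0.00244301] 0.03560269901285087
[ 2.014e+02  6.009e+02  3.000e-01  0.000e+00 -1.000e-01 -1.970e+01]
```

View pics/s15.png

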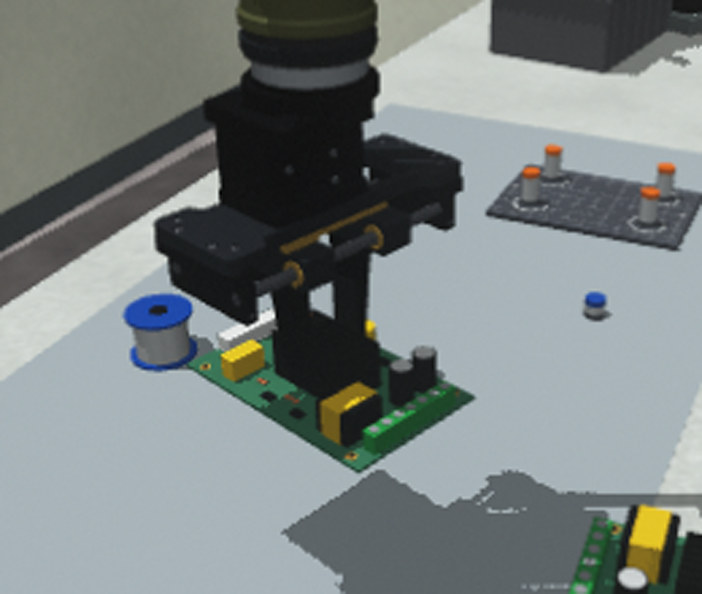

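View pics/w15.png

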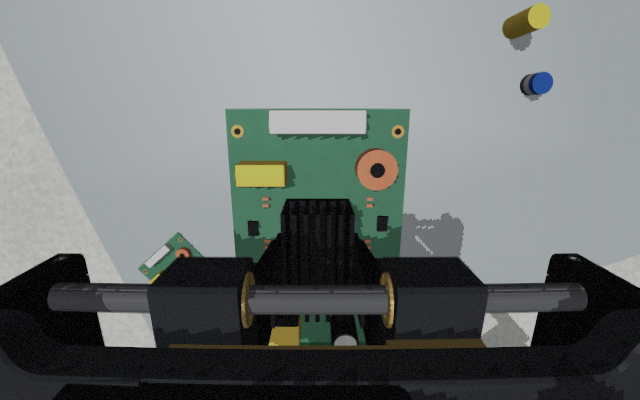

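The board is held level and fully clear. Its underside is at about 0.145 m, since it sat on the bench at reported z = -0.020. Carry it to the plate, turning 19.7°.

Request:
drive_tool(increments=[[6,18,0,0,0,-0.5,25],[18,54,0,0,0,-2,25],[33,98,0,0,0,-4,25],[49,145,0,0,0,-6,25],[65,193,0,0,0,-8,25],[81,241,0,0,0,-10,25],[97,289,0,0,0,-12,25],[113,337,0,0,0,-14,25],[129,385,0,0,0,-16,25],[144,430,0,0,0,-18,25],[156,466,0,0,0,-19,25],[162,484,0,0,0,-19.5,25]])

```text
time: 38.22
eef_pos: [0.5071, -0.2093, 0.1228]
eef_rot: [3.141, 0.003, 0.008]
contact_force: [-0.1, -0.4, -2.2]
gripper_width: 0.0357
```

```bash
python3 g.py .5081 -.3308 .125; python3 - <<'E'
from rig import *
s=sense();print(s["eef_rot"],s["gripper_width"],s["contact_force"])
E
```

```text
[ 0.000e+00  1.215e+02 -2.100e+00  0.000e+00  1.000e-01 -3.000e-01]
38.225 [ 0.5071 -0.2093  0.1228] 0.0357
[3.14114013e+00 2.58327512e-03 7.57923646e-03] 0.03571167369214228 [-0.14448093 -0.36972802 -2.23176372]
```

Request:
drive_tool(increments=[[0,25,-1,0,0,-0.2,25],[0,65,-1,0,0,-0.3,25],[0,100,-1,0,0,-0.3,25],[0,118,-1,0,0,-0.3,25],[0,121.5,-1,0,0,-0.3,25],[0,121.5,-1,0,0,-0.3,25],[0,121.5,10,0,0,-0.3,25],[0,121.5,30,0,0,-0.3,25],[0,121.5,50,0,0,-0.3,25],[0,121.5,60,0,0,-0.3,25],[0,121.5,63,0,0,-0.3,25],[0,121.5,63,0,0,-0.3,25]])

```text
time: 39.72
eef_pos: [0.5081, -0.331, 0.06]
eef_rot: [3.141, 0.002, 0.013]
contact_force: [-0.3, -0.1, -2.2]
gripper_width: 0.036
```

```bash
python3 - <<'E'
from rig import *
from board import *
s=sense();print(s["time"],s["eef_pos"],s["eef_rot"],s["contact_force"]);print(goto(s,[.5081,-.3308,.0283],np.radians(.74)).round(1))
m=camera_model("wrist");p,d=capture("wrist");cv2.imwrite("pics/w16.png",p[:,:,::-1]);np.save("pics/w16_d.npy",d);np.savez("pics/w16_m.npz",**m)
p,d=capture("side");cv2.imwrite("pics/s16.png",cv2.resize(p[80:190,320:460,::-1],None,fx=5,fy=5,interpolation=cv2.INTER_CUBIC))
p,d=capture("top");cv2.imwrite("pics/t16.png",cv2.resize(p[130:260,390:530,::-1],None,fx=4.5,fy=4.5,interpolation=cv2.INTER_CUBIC))
E
```

```text
39.725 [ 0.50807006 -0.33101114  0.05995778] [3.14101348e+00 2.35525044e-03 1.27757934e-02] [-0.32793939 -0.06815318 -2.21163388]
[ 0.1 -0.2 31.7  0.   0.1 -0. ]
```

View pics/w16.png

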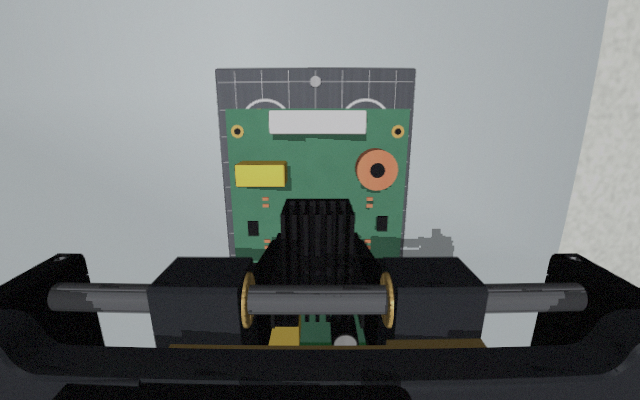

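View pics/s16.png

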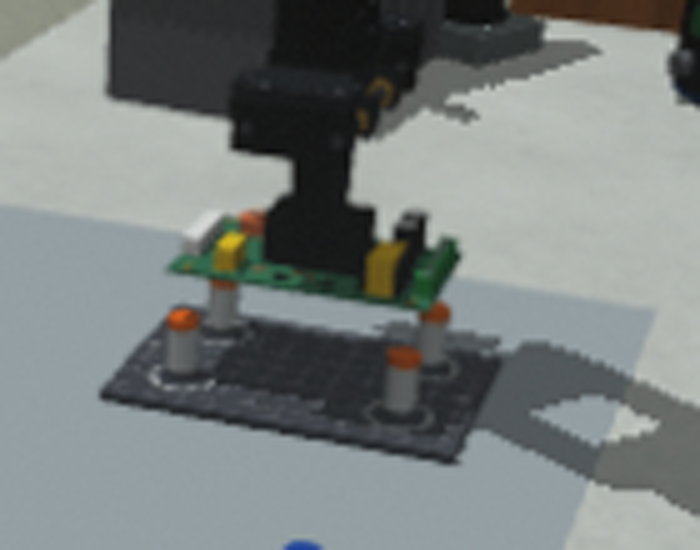

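View pics/t16.png

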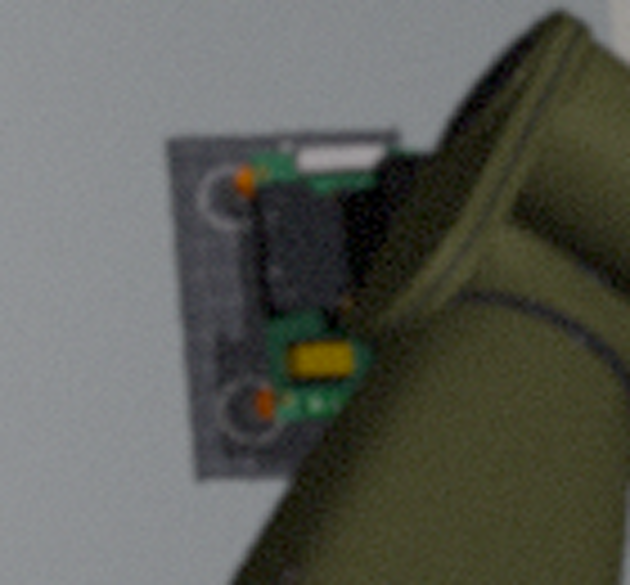

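The board hangs level just above the four posts, with its holes at (237,131) and (398,131) and the plate's end mark at (315,81). I'll check its in-hand pose by those far-end holes against the same holes in picture w13.

```bash
python3 - <<'E'
from h import *
def holes(name,px,z):
    p=cv2.imread(f"pics/{name}.png")[:,:,::-1].copy();m=dict(np.load(f"pics/{name}_m.npz"))
    H=hsv(p);M=cv2.inRange(H,(14,60,70),(38,255,255));out=[]
    for u,v in px:
        q=M[v-9:v+10,u-9:u+10];y,x=np.nonzero(q);out.append(((x.min()+x.max())/2+u-9,(y.min()+y.max())/2+v-9,len(x)))
    print(name,out);return ray_plane(m,[o[:2] for o in out],z)[:,:2]
w=holes("w13",[(274,45),(358,45)],.0024)
c=np.array([.51287,.3027]);a=np.radians(-19.0);R=lambda a:np.array([[np.cos(a),-np.sin(a)],[np.sin(a),np.cos(a)]])
L=(w-c)@R(a);print("board frame holes",L)
w2=holes("w16",[(237,131),(398,131)],.0598+.0197+.0024);print(w2)
th,t,e=rigid(np.array([[.074,.044],[.074,-.044]]),w2);print("board now (nominal holes 74,44)",np.degrees(th),t,e)
th,t,e=rigid(L,w2);print("board now (measured holes)",np.degrees(th),t,e)
E
```

```text
w13 [(np.float64(274.0), np.float64(45.0), 34), (np.float64(354.5), np.float64(48.0), 35)]
board frame holes [[ 0.06791098  0.04396564]
 [ 0.06524217 -0.04081742]]
w16 [(np.float64(237.0), np.float64(131.0), 114), (np.float64(397.0), np.float64(131.0), 118)]
[[ 0.57491622 -0.28782504]
 [ 0.57602935 -0.37467438]]
board now (nominal holes 74,44) 0.7343105594888444 [ 0.50147886 -0.33219808] [0.00057176 0.00057176]
board now (measured holes) 2.5372747873041543 [ 0.50903117 -0.33576958] [0.00101571 0.00101571]
```

Yaw is 0.73° against the plate's 0.74°. Taking the holes at x=68 mm puts the board centre at about (0.5075, -0.332), so about 1 mm off. The second w13 hole reading was spoiled by the coil, so I discarded it. Lowering slowly; contact is expected about 32 mm down.

Request:
drive_tool(increments=[[0.5,-1,6,0,0,0,25],[0.5,-1,14,0,0,0,25],[0.5,-1,21,0,0,0,25],[0.5,-1,26,0,0,0,25],[0.5,-1,28,0,0,0,25],[0.5,-1,29,0,0,0,25],[0.5,-1,30,0,0,0,25],[0.5,-1,30,0,0,0,25]])

```text
time: 40.88
eef_pos: [0.509, -0.3305, 0.031]
eef_rot: [3.14, 0.001, 0.013]
contact_force: [-0.1, 0.5, -2.7]
gripper_width: 0.0358
```

Request:
drive_tool(increments=[[0,0,0.5,0,0,0,25],[0,0,1,0,0,0,25],[0,0,1.5,0,0,0,25],[0,0,1.5,0,0,0,25]])

```text
time: 41.38
eef_pos: [0.509, -0.3304, 0.0294]
eef_rot: [3.14, 0.001, 0.013]
contact_force: [-0.1, -0.1, -3.1]
gripper_width: 0.0355
```

Request:
drive_tool(increments=[[-0.5,0,0.5,0,0,0,25],[-0.5,0,1,0,0,0,25],[-0.5,0,1.5,0,0,0,25],[-0.5,0,1.5,0,0,0,25]])

```text
time: 41.88
eef_pos: [0.5087, -0.3306, 0.0284]
eef_rot: [3.14, 0.001, 0.013]
contact_force: [-2.0, 0.9, 0.7]
gripper_width: 0.0358
```

Contact: the force went from -3 N to +0.7 N at reported z 0.0284, as predicted, so the posts carry the weight. Opening, then a straight lift.

Request:
drive_tool(increments=[[0,0,0,0,0,0,42],[0,0,0,0,0,0,48],[0,0,0,0,0,0,55],[0,0,0,0,0,0,55],[0,0,0,0,0,0,55]])

```text
time: 42.5
eef_pos: [0.5087, -0.3306, 0.0284]
eef_rot: [3.14, 0.001, 0.013]
contact_force: [0.9, -0.7, -0.4]
gripper_width: 0.0521
```

```bash
python3 - <<'E'
from rig import *
from h import *
s=sense();print(s["eef_pos"],s["contact_force"],s["gripper_width"])
p,d=capture("wrist");cv2.imwrite("pics/w17.png",p[:,:,::-1])
p,d=capture("side");cv2.imwrite("pics/s17.png",cv2.resize(p[80:190,320:460,::-1],None,fx=5,fy=5,interpolation=cv2.INTER_CUBIC))
E
```

```text
[ 0.50867497 -0.33057942  0.0284037 ] [ 0.85682877 -0.7247214  -0.385306  ] 0.05214476516358133
```

View pics/w17.png

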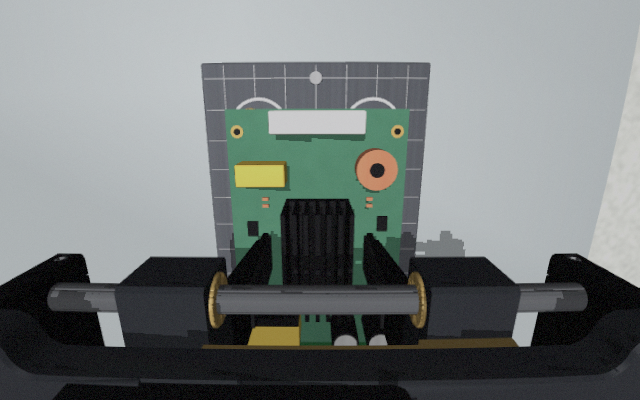

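View pics/s17.png

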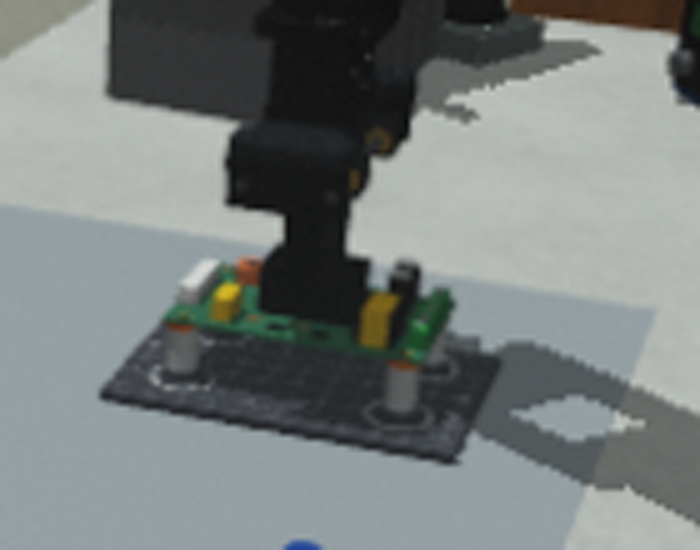

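The fingers are free of the sink and the board sits on the posts. I'll lift straight up, back off and take the final check.

Request:
drive_tool(increments=[[0,0,-4,0,0,0,55],[0,0,-15,0,0,0,55],[0,0,-35,0,0,0,55],[0,0,-65,0,0,0,55],[0,0,-100,0,0,0,55],[-25,0,-140,0,0,0,55],[-60,0,-160,0,0,0,55],[-90,0,-160,0,0,0,55],[-95,0,-160,0,0,0,55],[-95,0,-160,0,0,0,55]])

```text
time: 43.85
eef_pos: [0.4141, -0.3316, 0.1892]
eef_rot: [3.139, -0.0, 0.012]
contact_force: [-0.6, -0.3, -0.2]
gripper_width: 0.0523
```

```bash
python3 - <<'E'
from rig import *
from board import *
s=sense();print(s["time"],s["eef_pos"],s["contact_force"])
m=camera_model("wrist");p,d=capture("wrist");cv2.imwrite("pics/w18.png",p[:,:,::-1]);np.save("pics/w18_d.npy",d);np.savez("pics/w18_m.npz",**m)
print(boardpose(p,d,m,.0504,(200,0,440,228)))
for n in ["top","side"]:
    p,d=capture(n);cv2.imwrite(f"pics/{n}18.png",p[:,:,::-1])
    m=camera_model(n);H=hsv(p)
    for k in ["blue","turq","yellow"]:
        for c,A,M in blobs(cv2.inRange(H,*RNG[k])>0,15): print(n,k,c.round(1),A)
E
```

```text
43.85 [ 0.41414331 -0.33164046  0.18924995] [-0.59714333 -0.30059907 -0.18305497]
(((507.4794921875, -331.69171142578125), (158.70216369628906, 98.98252868652344), 0.8142386078834534), ((508.068603515625, -332.0843200683594), (60.00432586669922, 36.23387145996094), 0.9349827170372009), 1186, np.float64(0.08039322975742913))
top blue [291.  107.5] 327
top blue [315.5 186.4] 26
top blue [373.5 222.2] 28
top turq [327.9 129.1] 32
top yellow [312.7 165.6] 27
top yellow [451.1 177.2] 50
top yellow [456.6 211. ] 82
top yellow [163.2 214.1] 20
top yellow [170.9 234.3] 36
top yellow [260.6 272.5] 145
top yellow [266.8 320.5] 98
side blue [517.6  71.3] 75
side blue [478.3  85.3] 621
side blue [487.9 109.9] 113
side blue [218.1 195.1] 249
side blue [380.  190.6] 34
side blue [221.2 212.8] 67
side blue [317.1 212.4] 39
side turq [265.4 189.2] 104
side yellow [364.7 139.7] 27
side yellow [395.  143.2] 52
side yellow [294.1 207.1] 120
side yellow [399.8 279.5] 298
side yellow [470.7 296.7] 211
side yellow [283.4 371.4] 135
side yellow [240.1 372.4] 76
```

View pics/w18.png

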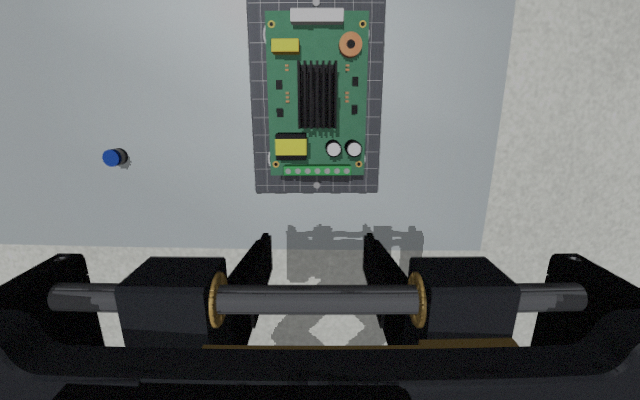

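View pics/side18.png

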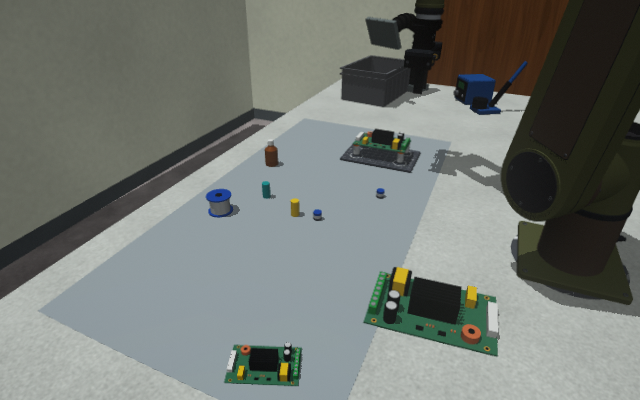

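View pics/top18.png

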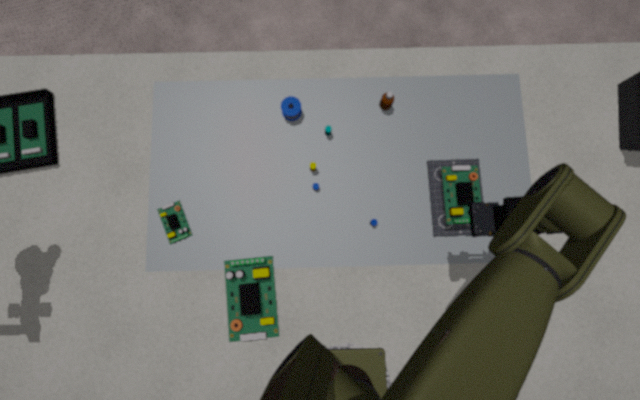

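Final checks all agree, so I'm handing it in. The board is at (0.5075, -0.3317) with yaw about 0.85°, against the plate's (0.5081, -0.3309) and 0.74°. The sink sits 48 mm higher than it did on the bench, and the bystanders' pixels haven't changed.

```bash
python3 -c "
from rig import *
print(finish_job())"
```

```text
the job is handed in; nothing more can be done
None
```

The job is done and handed in at about 44 s of the 125 s allowed: the four orange-capped posts stand in the white rings, and the 160 x 100 mm board rests on them, components up.

**Last checks**
- **Board:** it is about 1 mm off the plate's centre and 0.1–0.2° off square. The heat sink is 48 mm higher than it was on the bench, which matches 8 mm of plate plus 40 mm of post. It was set down at under about 3 N of contact force and was not dropped.
- **Posts:** each was 1 to 4 mm off its ring's centre when placed; the ring leaves 8 mm.
- **Bystanders:** the short blue-capped posts, the reel and the look-alikes are at the same pixels as at the start. The bottle I only compared by eye.

**What disagreed along the way**
- **Height offset:** the real fingertips were about 31 mm short of the reported tool point. My first two post grasps therefore closed at cap height and caught nothing; the second touched the post's top with about 5 N but did not move it. I measured the offset with two cameras, allowed for it, and every later grasp held.
- **Bad reading:** one of the board's corner-hole readings was spoiled by the coil beside it, so I dropped it. I used the board's edges and heat sink instead.

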